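# Tighten the gland nut of an aerial junction box

### The job

Close off the one gland on the aerial junction box: run its dome nut down (clockwise) with the fingers until it is finger-tight, that is until you feel it bear on the seal, and no tighter. Then put the spanner that fits on the nut and turn it a further quarter turn, lay the spanner back flat on the bench, without forcing or knocking the box, and leave the other things where they are.

Things in the scene. Friction and masses are not known exactly. Their poses are not given: they have to be found in the camera images.
- jbox: grey cast junction box, fixed to the bench by its foot plate; 90 x 220 x 110 mm (x, y, z), foot plate 104 x 272 x 6 mm. Origin: centre of its underside, z up. Its top wall, 110 mm above the bench, has three entries in a row at y = -70, 0, +70 mm of its frame: one (which one varies) holds the gland with the dome nut, the others low round stoppers, 6.5 mm tall, not to be touched
- nut: the gland's grey nylon dome nut: hexagon 40 mm across flats, 16 mm tall, under a dome ending 22.5 mm above the hexagon's middle. Origin: on its axis, half-way up the hexagon, 131 to 132 mm above the bench; x to a corner (flats face 30, 90, 150... degrees from x), z up. Started on a right-hand thread: clockwise from above (falling yaw) tightens. A fixed 36 mm hexagon ends 3 mm under the nut
- plug: black rubber sealing plug, 15 mm across, 3 mm out of the nut's mouth; origin: centre of its top, z up. The nut runs freely (0.06 N m) for 0.08 to 0.29 turn, varying, then bears on this seal: the torque jumps to 0.45 N m (finger-tight) and grows to 0.7 N m in a quarter turn more. From there the plug sinks with the nut, 3 mm a turn. The nut stays as left, but turns back easily
- wrench: the spanner that fits: the larger of the two open-ended spanners, flat plain steel, 230 mm long, 10 mm thick, about 0.4 kg, lying flat on the bench. Origin: centre of its length, on its underside; x axis towards the jaw, z up. Its straight handle, 22 mm wide, runs from x = -115 to +58 mm
- wrench_grip (a point): where to grasp the large spanner: on its handle near its centre of mass, half-way up its 10 mm thickness; x axis along the handle towards the jaw, z up when it lies flat
- wrench_jaw (a point): centre of its jaw, half-way up the thickness, 89.5 mm along +x from wrench_grip: the nut's axis lies here when the jaw is on the nut. Jaw 42 mm wide between flat parallel cheeks, open to +x; its flared lips end 16 mm beyond this point, the throat is 25 mm behind it; head 70 mm wide. On the nut, two opposite flats along the cheeks, it has 1 mm of play each side and turns 5 degrees freely
- small_grip (a point): centre of the smaller open-ended spanner (180 mm long, 8 mm thick, 24 mm jaw: too small for this nut), lying flat; half-way up its thickness. Leave it alone
- radio: black handheld radio lying on its back, 135 x 60 x 34 mm plus aerial; origin centre of its underside. Leave it alone
- screwdriver: screwdriver lying on the bench; origin at its middle. Leave it alone
- tape_roll: roll of black tape, 92 mm across, 19 mm tall, lying flat; origin centre of its underside. Leave it alone
- spare_nut: loose small brass gland nut, 30 mm across flats, 21 mm tall, standing on the bench; origin centre of its underside. Not part of the job: leave it alone
- meter: yellow hand-held test meter lying on its back, 145 x 85 x 37 mm; origin centre of its underside. Leave it alone
- mug: white mug, 80 mm across, 92 mm tall; origin centre of its underside. Leave it alone
Mind the look-alikes: they are no part of the job. What is shaped like the wrench but blue or green is not meant.

How it is judged:
By the outcome, as a careful person would: the job done as asked, in the order asked, and still so for the second after the job is handed in, with the robot touching nothing.
It also fails if it takes over 72 s, if anything falls off the work surface, if the arm or the gripper's body presses on something with over 40 N, if the wrist force passes 120 N, or if a joint passes its speed limit or range.

### The arm

A 6-joint arm with a two-finger parallel gripper is mounted at the origin on the work surface. World frame = base frame: x ahead of the robot, y to its left, z up, the work surface at z = 0. Lengths are in m, angles in degrees, forces in N, time in s.
With the tool pointing down it reaches from about 0.375 to 0.9 m from the base axis. Payload 3.1 kg.
Tool frame: the origin (TCP) lies on the front face of the gripper's body, between the roots of the fingers; the fingertips stand 73 mm ahead of it and the grasp point (between the pads) lies 54 mm ahead of it (env.tips_ahead is the distance from the TCP to the fingertips, in m); z points along the fingers, y is the direction in which the jaws open and shut (so a half turn about z gives the same grasp; the last joint's range is limited). The gripper opens to 85 mm and grips with 20 to 120 N. Pads are 22 mm wide; open, the fingers measure 114 mm over their backs; the gripper's body (76 mm by 85 mm) begins 54 mm behind the grasp point. The pads swing forward as they close: fully open they stand 13 mm farther back than shut.
Start: joints at [59.043, 30.224, 82.088, -0, 67.689, -10.227], TCP at [0.221, 0.585, 0.304] pointing down, gripper open.
Joint ranges: [-176.69, 176.69], [-43.24, 126.21], [12.49, 139.97], [-82, 262], [0, 151.66], [-163.58, 163.58]. Speed limits (degrees/s): [159.86, 159.86, 180, 180, 180, 180].

### API

Orientations are given as [roll, pitch, yaw] about the fixed x, y, z axes, in that order (R = Rz(yaw) Ry(pitch) Rx(roll)).
In Python, from rig import env gives the robot as it stands. The module is installed in compiled form; this text tells all that it offers.
- The arm moves only by the tool move_arm, never from a script. Its argument "steps" is a list of rows, each a list of 4 numbers: the shift along the world's x, y, z in cm, then the turn about the world's z in degrees. A call has 1 to 8 rows; each row shifts and turns the commanded pose from where the row before left it; what a row does not reach is not made up. A row lasts 1/10 s, in which the tool goes at most 50 mm and 8.59 degrees, less where a joint would pass 70% of its speed; a pose out of reach is approached as far as the arm can. A call with a gripper value outside its range is refused whole. "gripper" is the opening in per cent of the stroke, from 0 (shut) to 100 (fully open), set as the call begins (left out, the last holds). The fingers move at their own pace and stop on an object; the grip force is fixed at half the most. Time passes only in rows, so rows that do not move let the fingers close. It gives the time, the measured TCP pose, the force and the opening at its end, in the units of the state.
- env.get_obs(): the state, without advancing time (a new reading comes with each control period).
- env.read_camera(name): name is "scene" or "top"; returns the picture (480x640x3 uint8, red, green, blue); there is no depth.
- env.camera_model(name): a dict with "fx", "fy", "cx", "cy" (pixels), "R" (3x3) and "t" (3): a world point X has camera coordinates R X + t. Camera axes: x right, y down, z forward; pixel columns grow to the right and rows downward; lengths in m; the calibration is good to about 2 mm. A picture is of the moment at which its call begins. camera_model takes no time and is no camera call.
- env.close_job(): hands the job in, once; it reports no verdict.
The state is a dict: "time": time; "joint_pos": joint angles; "joint_velocities": joint speeds; "effort": joint torques, N m; "position": TCP position; "tcp_rot": TCP orientation; "ft_force": force on the tool from outside, world axes, zero at the start; "torque": the same for the moment, N m; "gripper_width": finger opening in m.
Only numpy, scipy, OpenCV 4.12 (cv2) and the standard library are available. Lean on these libraries where they do the work, as an engineer would, in place of code of your own. Each camera call takes 0.05 s, during which the arm holds its last target.

## Working session

There is one attempt and no reset: what is moved stays moved. The work goes in short steps, Python scripts to look and compute and a tool call to move; the robot and the scene stay as the last step left them, time stands still between calls to the robot, and variables do not carry over. Pictures are saved under pics/ and viewed, and the job is handed in when it is done.

Besides the shell and the picture viewer there is one more tool, called after "Emit:" in YAML: its name, and indented under it one key for each argument. move_arm: Moves the arm, as the interface text tells. Its arguments: {"type":"object","properties":{"steps":{"type":"array"},"gripper":{"type":"number"}},"required":["steps"]}

```bash
mkdir -p pics; ls
python3 - <<'E'
from rig import env
import cv2,json
for n in("scene","top"):
    im=env.read_camera(n); cv2.imwrite(f"pics/{n}0.png",im[:,:,::-1])
    m=env.camera_model(n); print(n,{k:(v.tolist() if hasattr(v,'tolist') else v) for k,v in m.items()})
o=env.get_obs(); print(o, env.tips_ahead)
E
```

```text
pics
scene {'fx': 544.6152048000637, 'fy': 544.6152048000637, 'cx': 308.9304205028459, 'cy': 234.2191219398266, 'R': [[0.484248997171248, 0.8748378425965779, -0.012714475986286087], [0.5035941480701259, -0.2905790520038279, -0.8136072446617478], [-0.7154689670196499, 0.3875855566162419, -0.5812758325737558]], 't': [-0.22886979240573613, -0.17882189939442433, 1.7977924277840207]}
top {'fx': 455.8343299057174, 'fy': 455.8343299057174, 'cx': 318.632524975737, 'cy': 239.26422044142907, 'R': [[0.10937742564332922, -0.993999114665436, -0.0015293148687142595], [-0.972434519458639, -0.10668550577972234, -0.20733863176400807], [0.20593126067910156, 0.024165324348216506, -0.9782680373876383]], 't': [-0.05831852434292555, 0.5448006861917917, 1.1855307992332917]}
{'time': 0.1, 'joint_pos': array([ 5.90432473e+01,  3.02750771e+01,  8.21491487e+01,  2.04882201e-05,
        6.76891688e+01, -1.02271495e+01]), 'joint_velocities': array([-0.06618567, -0.14376614, -0.23976308, -0.12630597, -0.05431068,
       -0.08602312]), 'effort': array([ 1.36483877e-04, -4.43303633e+01, -1.78585607e+01, -2.69585444e-04,
        3.83960840e-03,  9.11924786e-06]), 'position': array([0.22093259, 0.58411236, 0.30301534]), 'tcp_rot': array([-1.79888410e+02, -2.01519464e-02,  1.59270369e+02]), 'ft_force': array([ 0.02645568,  0.18864734, -0.25767523]), 'torque': array([-0.01731233,  0.03279748, -0.01708847]), 'gripper_width': 0.08550189040466484} 0.0726
```

View pics/scene0.png

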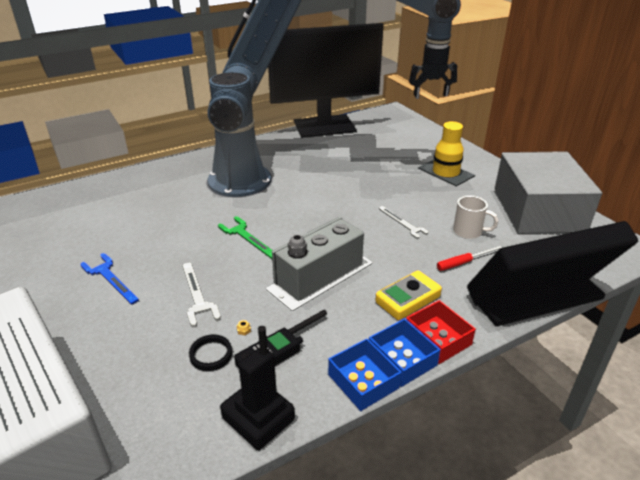

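View pics/top0.png

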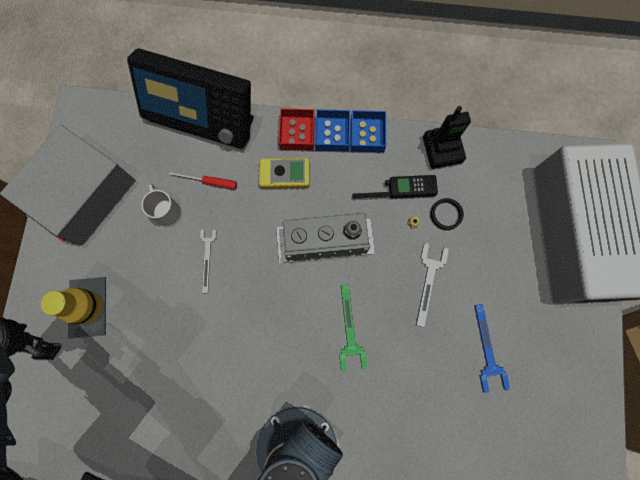

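The scene shows four spanner-shaped things. In the top view they are large white (430,285), small white (207,260), green (350,330) and blue (490,350). The large white/steel one at (430,285) fits. The gland is at the right-hand entry, top (352,229). I'll confirm both in crops.

Run:
```python
import cv2
a=cv2.imread("pics/top0.png"); s=cv2.imread("pics/scene0.png")
cv2.imwrite("pics/c_w.png",cv2.resize(a[235:335,380:480],None,fx=6,fy=6,interpolation=cv2.INTER_CUBIC))
cv2.imwrite("pics/c_b.png",cv2.resize(a[205:270,270:385],None,fx=6.9,fy=6.9,interpolation=cv2.INTER_CUBIC))
cv2.imwrite("pics/c_s.png",cv2.resize(s[215:310,255:385],None,fx=6,fy=6,interpolation=cv2.INTER_CUBIC))
```

```text
(no output)
```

View pics/c_w.png

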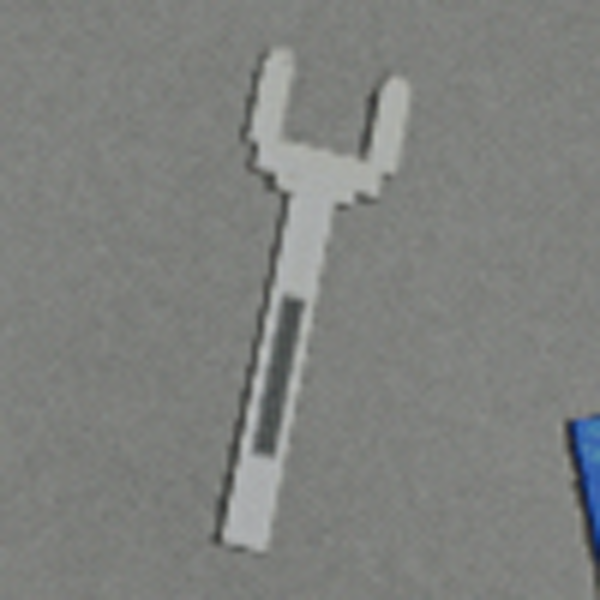

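View pics/c_b.png

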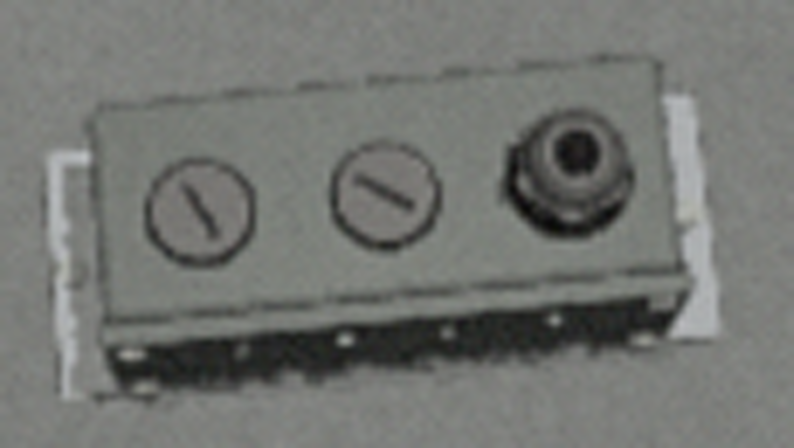

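View pics/c_s.png

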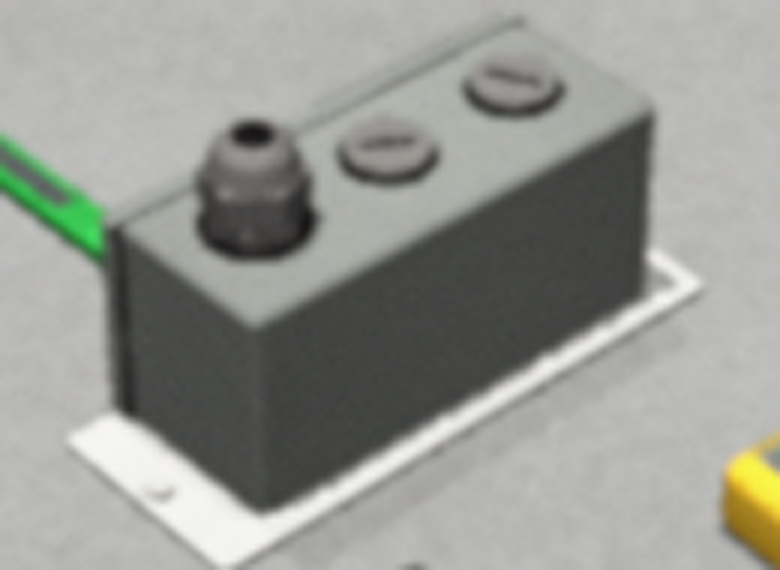

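```bash
cat > h.py <<'E'
import numpy as np,cv2
from rig import env
def ray(n,u,v,z):
    m=env.camera_model(n);R=np.array(m["R"]);t=np.array(m["t"])
    d=R.T@np.array([(u-m["cx"])/m["fx"],(v-m["cy"])/m["fy"],1]);c=-R.T@t
    return c+d*(z-c[2])/d[2]
def px(n,X):
    m=env.camera_model(n);p=np.array(m["R"])@X+np.array(m["t"])
    return p[0]/p[2]*m["fx"]+m["cx"],p[1]/p[2]*m["fy"]+m["cy"]
def crop(n,u0,v0,w,h,s,f,k=1):
    im=np.mean([env.read_camera(n).astype(float) for _ in range(k)],0).astype(np.uint8)[:,:,::-1]
    c=cv2.resize(im[v0:v0+h,u0:u0+w],None,fx=s,fy=s,interpolation=cv2.INTER_CUBIC);cv2.imwrite("pics/"+f,c)
def uc(x,y,u0,v0,s): return u0+(x+.5)/s-.5, v0+(y+.5)/s-.5
E
python3 - <<'E'
from h import *
a=ray("top",*uc(243.5,546,380,235,6),.01); b=ray("top",*uc(341.5,61,380,235,6),.01)
d=b-a; print("wrench",a,b,np.linalg.norm(d),np.degrees(np.arctan2(d[1],d[0])))
S=lambda x,y,z:ray("top",*uc(x,y,270,205,6.9),z)
s1=S(201,213,.1165);s2=S(386,195,.1165);p=S(577,152,.157);print(s1,s2,p,np.linalg.norm(s1-s2),np.linalg.norm((p-s2)[:2]))
d=p-s1;print("row dir",np.degrees(np.arctan2(d[1],d[0])), 's12',np.degrees(np.arctan2(*(s2-s1)[[1,0]])))
T=lambda x,y,z:ray("scene",*uc(x,y,255,215,6),z)
print("scene s",T(513,80,.1165),T(388,150,.1165),T(252,133,.157))
print('top corners',[S(*q,.11).round(3) for q in((95,105),(655,60),(685,270),(105,322))])
crop("scene",280,225,40,40,15,"nut1.png",4)
crop("top",335,210,40,40,15,"nut2.png",4)
crop("scene",170,255,60,75,8,"w1.png",4)
E
```

```text
wrench [ 0.34927045 -0.29822714  0.01      ] [ 0.57836899 -0.3298084   0.01      ] 0.23126503525334813 -7.84876306698343
[0.53983958 0.0526315  0.1165    ] [ 0.55434056 -0.01585512  0.1165    ] [ 0.56873306 -0.0838279   0.157     ] 0.07000496836131273 0.06947980286605981
row dir -78.04494782801868 s12 -78.04507377582642
scene s [0.54216907 0.05228361 0.1165    ] [ 0.55908982 -0.01750459  0.1165    ] [ 0.57130077 -0.08511327  0.157     ]
top corners [array([0.579, 0.098, 0.11 ]), array([ 0.62 , -0.112,  0.11 ]), array([ 0.539, -0.131,  0.11 ]), array([0.496, 0.084, 0.11 ])]
```

View pics/nut1.png

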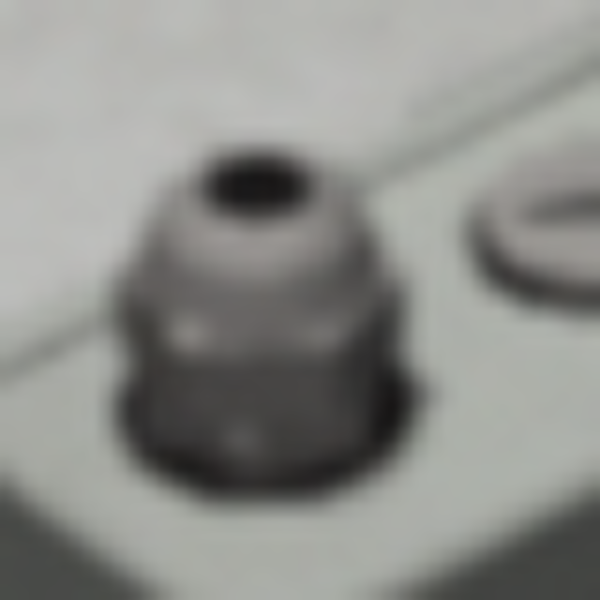

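View pics/nut2.png

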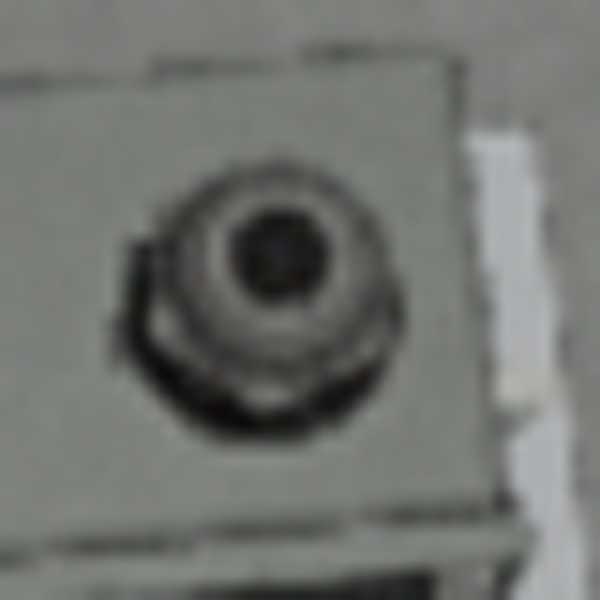

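View pics/w1.png

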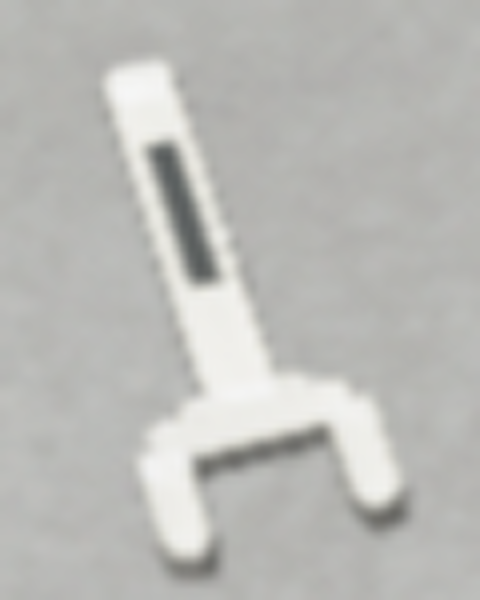

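Run:
```python
from h import *
for n,u0,v0,f in(("scene",280,225,"nut1.png"),("top",335,210,"nut2.png")):
    base=cv2.imread("pics/"+f); rows=[]
    P0=ray(n,*( uc(260,185,280,225,15) if n=="scene" else uc(280,255,335,210,15)),.157)
    tiles=[]
    for yaw in range(0,60,10):
        im=base.copy()
        for z in(.1235,.1395):
            pts=[]
            for k in range(6):
                a=np.radians(yaw+60*k); X=np.array([P0[0]+.0231*np.cos(a),P0[1]+.0231*np.sin(a),z])
                u,v=px(n,X); pts.append([(u-u0+.5)*15-.5,(v-v0+.5)*15-.5])
            cv2.polylines(im,[np.array(pts,np.int32)],True,(0,255,0),1)
        cv2.putText(im,str(yaw),(10,40),0,1.2,(0,0,255),2)
        tiles.append(cv2.resize(im[100:520,60:480],(266,266)))
    cv2.imwrite(f"pics/ov_{n}.png",np.vstack([np.hstack(tiles[:3]),np.hstack(tiles[3:])]))
```

```text
(no output)
```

View pics/ov_scene.png

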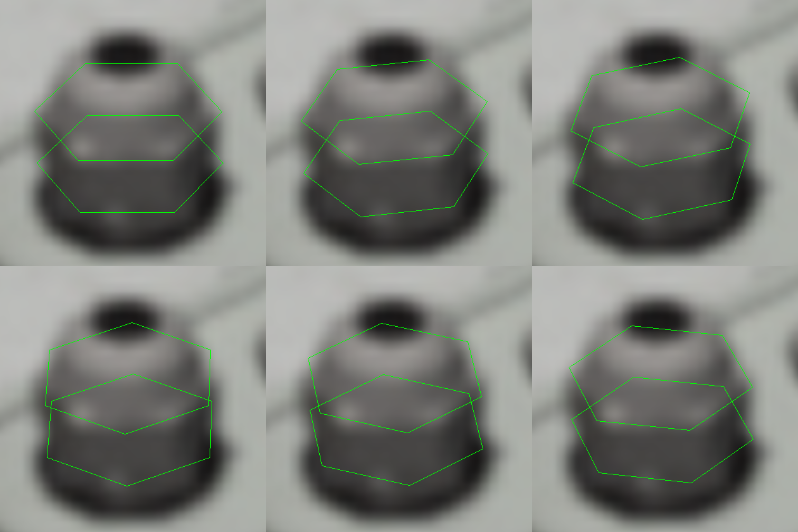

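View pics/ov_top.png

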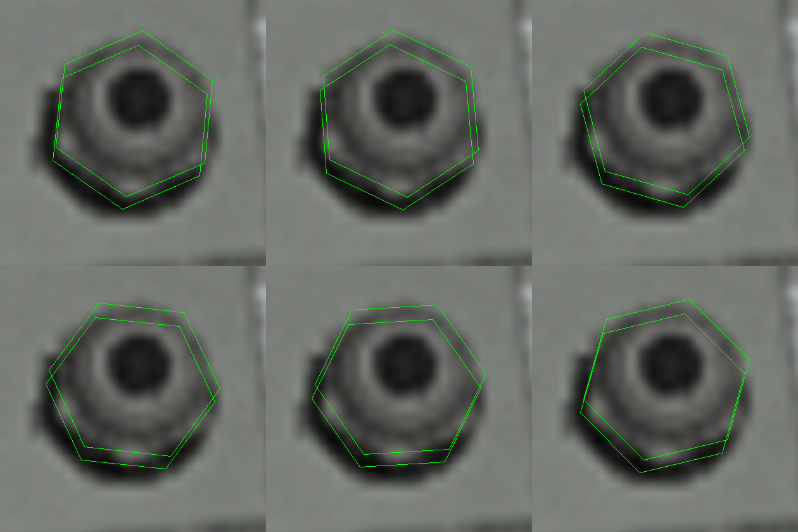

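Emit:
move_arm:
  steps:
    - [0,0,5,0]
    - [0,0,5,0]
    - [2.2,-4.2,0,-5]
    - [2.2,-4.2,0,-5]
    - [2.2,-4.2,0,-5]
    - [2.2,-4.2,0,-5]
    - [2.2,-4.2,0,-5]
    - [2.2,-4.2,0,-5]
  gripper: 66

```text
time: 1.5
position: [0.3536, 0.3308, 0.4042]
tcp_rot: [180.0, 0.0, 129.1]
ft_force: [0.6, 0.3, 0.4]
gripper_width: 0.0563
```

Emit:
move_arm:
  steps:
    - [2.2,-4.2,0,-5]
    - [2.2,-4.2,0,-4]
    - [2.2,-4.2,0,0]
    - [2.2,-4.2,0,0]
    - [2.2,-4.2,0,0]
    - [2.2,-4.2,0,0]
    - [2.2,-4.2,0,0]
    - [2.2,-4.2,-3,0]

```text
time: 2.3
position: [0.5297, -0.0015, 0.3804]
tcp_rot: [179.6, 0.4, 120.2]
ft_force: [1.3, 0.5, 0.1]
gripper_width: 0.0567
```

```bash
python3 -c "
from h import *
o=env.get_obs();print(o['time'],o['position'],o['tcp_rot'],o['joint_pos'],o['gripper_width'],o['ft_force'])"
```

```text
2.3 [ 0.52971544 -0.00154546  0.3804331 ] [179.57239572   0.39266533 120.22148454] [-1.22625511e+01  1.76866169e+01  9.03690525e+01 -8.14817283e-04
  7.13637894e+01 -4.24852445e+01] 0.05669450836727919 [1.33219717 0.48913736 0.05561565]
```

Emit:
move_arm:
  steps:
    - [1.4,-2.7,-3,0]
    - [1.4,-2.7,-3,0]
    - [1.3,-2.7,-3,0]
    - [0,0,-2,0]
    - [0,0,0,0]

```text
time: 2.8
position: [0.5663, -0.0804, 0.264]
tcp_rot: [-179.7, -0.3, 120.2]
ft_force: [-0.7, 0.6, 0.7]
gripper_width: 0.0568
```

Run:
```python
from h import *
crop("scene",250,160,100,100,6,"a1.png",1)
crop("top",290,170,110,90,7,"a2.png",1)
o=env.get_obs();print(o['time'],o['position'],o['tcp_rot'],o['ft_force'],o['torque'])
```

```text
2.9 [ 0.56768982 -0.07973294  0.26726955] [-1.79976346e+02 -4.02263309e-02  1.20270738e+02] [-0.51460612 -0.20356655  0.78503575] [ 0.045956   -0.01485284  0.03712994]
```

View pics/a1.png

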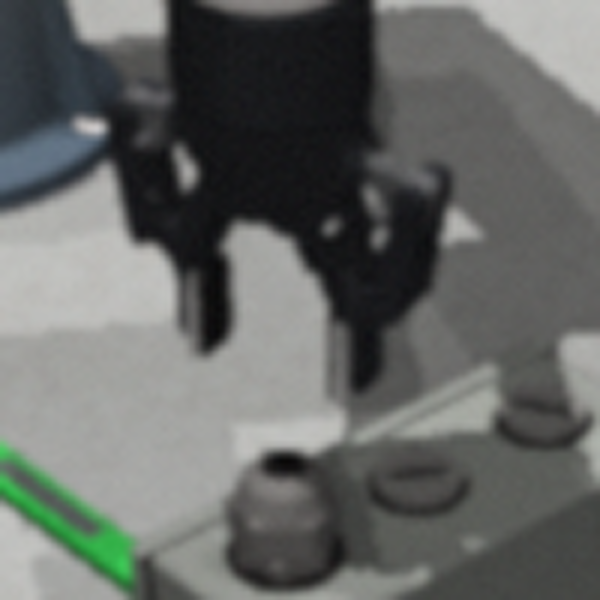

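View pics/a2.png

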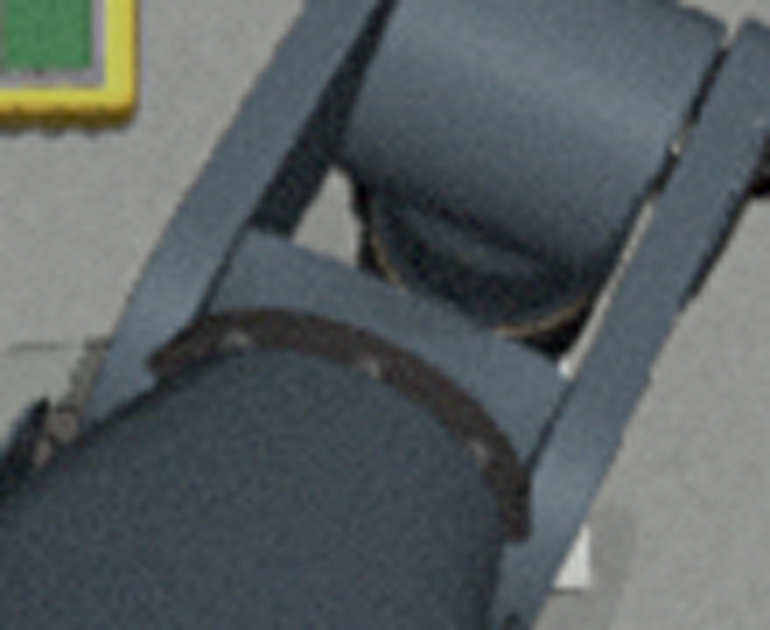

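Run:
```python
from h import *
o=env.get_obs();print(o['position'])
P=o['position']
for z in(.0726,.068):print(px("scene",P-[0,0,z]), uc(280,368,250,160,6))
print('nut in scene for 570,-.0845',px("scene",np.array([.57,-.0845,.157])),uc(260,185,280,225,15))
```

```text
[ 0.56768982 -0.07973294  0.26726955]
(np.float64(297.4951802667042), np.float64(221.9294028846693)) (296.25, 220.91666666666666)
(np.float64(297.4450322102394), np.float64(220.26569962777933)) (296.25, 220.91666666666666)
nut in scene for 570,-.0845 (np.float64(296.5545534666622), np.float64(236.38919482690326)) (296.8666666666667, 236.86666666666667)
```

Emit:
move_arm:
  steps:
    - [0.2,-0.4,-1.5,0]
    - [0,0,-1.5,0]
    - [0,0,-1.5,0]
    - [0,0,0,0]

```text
time: 3.3
position: [0.5694, -0.083, 0.2224]
tcp_rot: [-180.0, -0.0, 120.3]
ft_force: [-0.7, 0.0, -0.8]
gripper_width: 0.0565
```

Emit:
move_arm:
  steps:
    - [0.1,-0.1,-1,0]
    - [0,0,-1,0]
    - [0,0,-1,0]
    - [0,0,0,0]

```text
time: 3.7
position: [0.57, -0.0846, 0.1908]
tcp_rot: [-179.9, -0.1, 120.3]
ft_force: [0.1, 0.3, 0.5]
gripper_width: 0.0562
```

Run:
```python
from h import *
crop("scene",260,180,80,80,8,"b1.png",2)
o=env.get_obs();print(o['time'],o['position'],o['tcp_rot'],o['ft_force'],o['torque'])
```

```text
3.8 [ 0.57067327 -0.08487611  0.19183309] [-1.79971612e+02 -3.33840609e-02  1.20268919e+02] [-0.06027706 -0.40468647 -0.0684223 ] [-0.00042593 -0.00180156 -0.03083876]
```

View pics/b1.png

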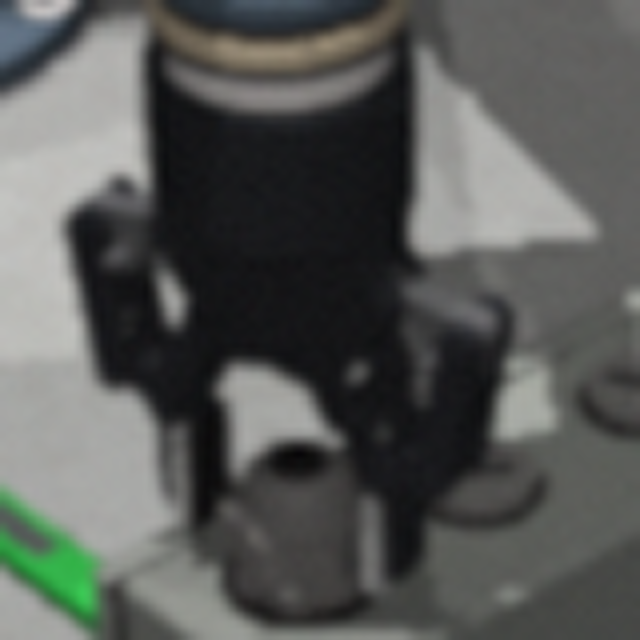

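The fingers straddle the nut, with tips at about (205,540) and (390,570) in the crop. I'm closing gradually and watching the force.

Emit:
move_arm:
  steps:
    - [0,0,0,0]
    - [0,0,0,0]
  gripper: 50

```text
time: 4.0
position: [0.571, -0.085, 0.1925]
tcp_rot: [180.0, 0.0, 120.3]
ft_force: [-0.4, 1.0, 0.9]
gripper_width: 0.0429
```

Emit:
move_arm:
  steps:
    - [0,0,0,0]
    - [0,0,0,0]
  gripper: 44

```text
time: 4.2
position: [0.5712, -0.085, 0.1929]
tcp_rot: [179.9, 0.1, 120.3]
ft_force: [-0.1, 0.2, 4.5]
gripper_width: 0.0387
```

```bash
python3 -c "
from h import *
o=env.get_obs();print(o['time'],o['position'],o['tcp_rot'],o['gripper_width'],o['ft_force'],o['torque'])"
```

```text
4.2 [ 0.57118781 -0.08495504  0.1928809 ] [1.79940741e+02 5.97002075e-02 1.20274297e+02] 0.03867285379857559 [-0.13842659  0.21971002  4.52598429] [ 0.15116148 -0.0518781   0.02486953]
```

Emit:
move_arm:
  steps:
    - [0,0,0,0]
    - [0,0,0,0]
    - [0,0,0,0]
  gripper: 20

```text
time: 4.5
position: [0.5711, -0.085, 0.1928]
tcp_rot: [179.9, 0.1, 120.3]
ft_force: [0.2, 0.8, 6.0]
gripper_width: 0.0388
```

Run:
```python
from h import *
crop("scene",260,180,80,80,8,"b2.png",2)
o=env.get_obs();print(o['time'],o['position'],o['tcp_rot'],o['gripper_width'],o['ft_force'],o['torque'])
```

```text
4.6 [ 0.57118549 -0.08494603  0.19285173] [1.79944568e+02 5.56625275e-02 1.20272933e+02] 0.038878156308083035 [-0.66566638 -0.24753741  5.41388103] [0.12623043 0.05515432 0.00299099]
```

View pics/b2.png

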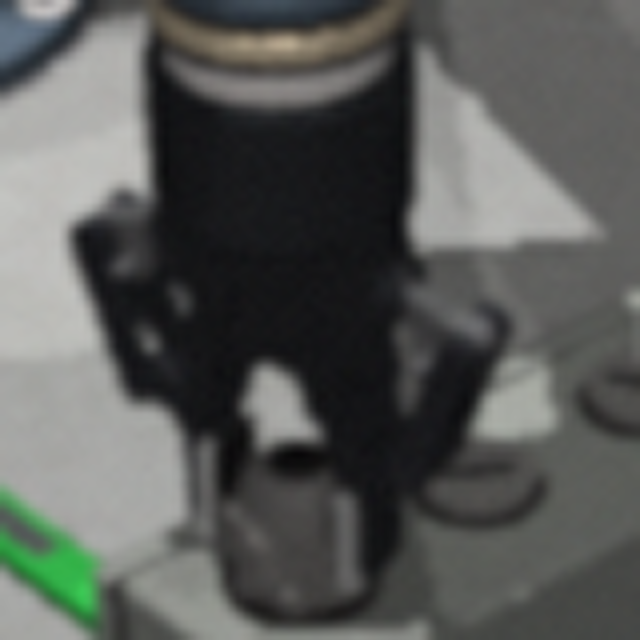

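Emit:
move_arm:
  steps:
    - [0,0,0,-2]
    - [0,0,0,-3]
    - [0,0,-0.01,-3]
    - [0,0,0,-3]
    - [0,0,0,0]

```text
time: 5.1
position: [0.5708, -0.0851, 0.1928]
tcp_rot: [180.0, 0.0, 109.2]
ft_force: [-1.8, -0.1, 5.0]
gripper_width: 0.0387
```

```bash
cat > q.py <<'E'
from h import *
o=env.get_obs();print(o['time'],o['position'].round(4),o['tcp_rot'].round(2),o['gripper_width'].round(4),o['ft_force'].round(2),o['torque'].round(3), o['joint_pos'].round(1))
E
python3 q.py
```

```text
Traceback (most recent call last):
  File "q.py", line 2, in <module>
    o=env.get_obs();print(o['time'],o['position'].round(4),o['tcp_rot'].round(2),o['gripper_width'].round(4),o['ft_force'].round(2),o['torque'].round(3), o['joint_pos'].round(1))
                                                                                 ^^^^^^^^^^^^^^^^^^^^^^^^
AttributeError: 'float' object has no attribute 'round'
```

```bash
sed -i "s/o\['gripper_width'\].round(4)/round(o['gripper_width'],4)/" q.py; python3 q.py
```

```text
5.1 [ 0.5708 -0.0851  0.1928] [1.7999e+02 4.0000e-02 1.0923e+02] 0.0387 [-1.77 -0.07  4.99] [-0.022  0.203 -0.024] [-19.6  35.1  94.7  -0.   50.2 -38.8]
```

Emit:
move_arm:
  steps:
    - [0,0,0,-3]
    - [0,0,0,-3]
    - [0,0,-0.01,-3]
    - [0,0,0,-3]
    - [0,0,0,0]

```text
time: 5.6
position: [0.5704, -0.0852, 0.1926]
tcp_rot: [-179.9, 0.0, 97.2]
ft_force: [-3.3, -0.5, 7.9]
gripper_width: 0.0388
```

```bash
python3 q.py
```

```text
5.6 [ 0.5704 -0.0852  0.1926] [-1.7995e+02  3.0000e-02  9.7240e+01] 0.0388 [-3.34 -0.48  7.86] [-0.082  0.313 -0.003] [-19.6  35.1  94.7  -0.1  50.2 -26.8]
```

Emit:
move_arm:
  steps:
    - [-0.03,0,-0.01,-2]
    - [0,0,0,-2]
    - [0,0,0,-2]

```text
time: 5.9
position: [0.5701, -0.0852, 0.1926]
tcp_rot: [-180.0, 0.0, 91.2]
ft_force: [-2.4, -0.3, 7.2]
gripper_width: 0.0388
```

```bash
python3 q.py
```

```text
5.9 [ 0.5701 -0.0852  0.1926] [-1.7996e+02  4.0000e-02  9.1220e+01] 0.0388 [-2.37 -0.35  7.21] [-0.059  0.316  0.062] [-19.6  35.1  94.7  -0.1  50.2 -20.8]
```

Emit:
move_arm:
  steps:
    - [0,0,-0.01,-2]
    - [0,0,0,-2]
    - [0,0,0,-2]

```text
time: 6.2
position: [0.5699, -0.0852, 0.1926]
tcp_rot: [-179.9, 0.0, 85.2]
ft_force: [-3.4, -0.8, 7.1]
gripper_width: 0.0388
```

```bash
python3 q.py
```

```text
6.2 [ 0.5699 -0.0852  0.1926] [-1.7994e+02  5.0000e-02  8.5220e+01] 0.0388 [-3.42 -0.78  7.09] [-0.157  0.365  0.022] [-19.6  35.1  94.8  -0.1  50.2 -14.8]
```

Emit:
move_arm:
  steps:
    - [-0.03,0,-0.01,-2]
    - [0,0,0,-2]
    - [0,0,0,-1]

```text
time: 6.5
position: [0.5696, -0.0852, 0.1925]
tcp_rot: [-179.9, 0.1, 80.3]
ft_force: [-3.7, -0.6, 7.2]
gripper_width: 0.0385
```

```bash
python3 q.py
```

```text
6.5 [ 0.5696 -0.0852  0.1925] [-1.7995e+02  6.0000e-02  8.0270e+01] 0.0385 [-3.73 -0.62  7.22] [-0.027  0.397  0.241] [-19.6  35.1  94.8  -0.1  50.2  -9.8]
```

Emit:
move_arm:
  steps:
    - [0,0,-0.01,-2]
    - [0,0,0,-2]
    - [0,0,0,-1]

```text
time: 6.8
position: [0.5694, -0.0851, 0.1924]
tcp_rot: [-179.9, 0.1, 75.4]
ft_force: [-3.7, 0.7, 8.8]
gripper_width: 0.0386
```

```bash
python3 q.py
```

```text
6.8 [ 0.5694 -0.0851  0.1924] [-1.7993e+02  9.0000e-02  7.5370e+01] 0.0386 [-3.65  0.7   8.76] [-0.031  0.438  0.451] [-19.6  35.1  94.8  -0.1  50.2  -4.9]
```

Emit:
move_arm:
  steps:
    - [0,0,0,-1.5]

```text
time: 6.9
position: [0.5694, -0.0851, 0.1924]
tcp_rot: [-179.9, 0.1, 73.9]
ft_force: [-3.2, -0.8, 8.3]
gripper_width: 0.0386
```

```bash
python3 q.py
```

```text
6.9 [ 0.5694 -0.0851  0.1924] [-1.7992e+02  9.0000e-02  7.3870e+01] 0.0386 [-3.21 -0.78  8.27] [-0.047  0.447  0.485] [-19.6  35.1  94.8  -0.1  50.2  -3.4]
```

The torque climbed from 0.02 to 0.45 and then levelled at 0.485 N m, so the nut is bearing on the seal and finger-tight. Now I'll release and lift.

Emit:
move_arm:
  steps:
    - [0,0,0,0]
    - [0,0,0,0]
    - [0,0,0,0]
  gripper: 66

```text
time: 7.2
position: [0.5701, -0.0849, 0.1912]
tcp_rot: [-180.0, -0.0, 73.8]
ft_force: [-0.3, 0.3, -0.9]
gripper_width: 0.0562
```

Emit:
move_arm:
  steps:
    - [0,0,2,0]
    - [0,0,4,0]
    - [0,0,4,0]
    - [-3,-4,2,0]
    - [-3,-4,0,6]
    - [-3,-4,0,6]

```text
time: 7.8
position: [0.4819, -0.2029, 0.311]
tcp_rot: [179.9, 0.1, 86.1]
ft_force: [0.3, -0.9, 0.2]
gripper_width: 0.0562
```

```bash
python3 q.py
python3 - <<'E'
from h import *
crop("scene",280,225,40,40,15,"nut3.png",4)
crop("top",335,210,40,40,15,"nut4.png",2)
E
```

```text
7.8 [ 0.4819 -0.2029  0.311 ] [1.7988e+02 8.0000e-02 8.6140e+01] 0.0562 [ 0.27 -0.89  0.21] [-0.079 -0.008 -0.006] [-35.1  21.8  96.3  -0.   61.8 -31.2]
```

View pics/nut3.png

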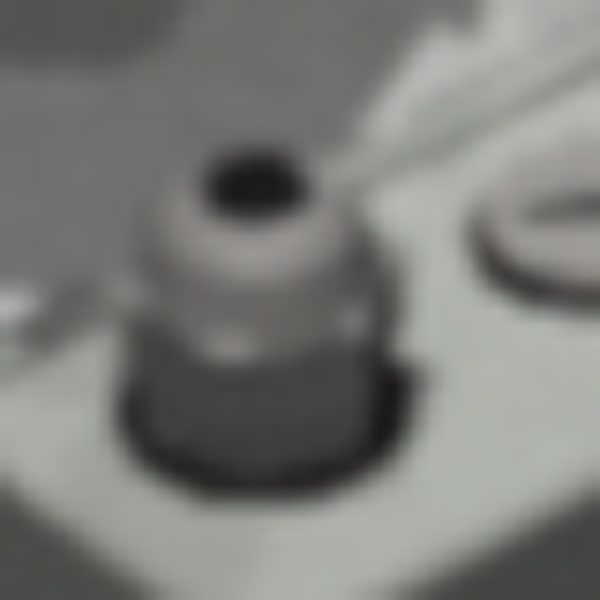

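View pics/nut4.png

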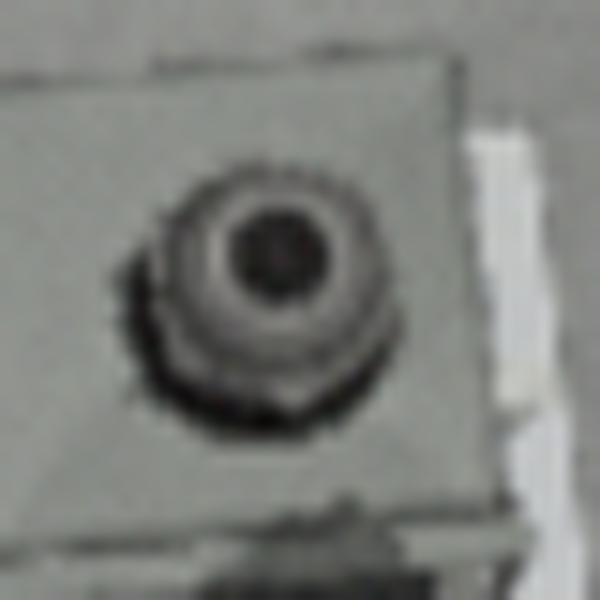

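The nut's corners now sit at about 17° yaw (mod 60), judging by the finger yaw and the highlights at (235,345) and (355,325) in the scene crop. Next is a second measurement of the spanner.

Run:
```python
from h import *
S=lambda x,y,z=.01:ray("scene",*uc(x,y,170,255,8),z)
a=S(137,66);b=(S(190,560)+S(382,507))/2;d=b-a
print("scene",a,b,np.linalg.norm(d),np.degrees(np.arctan2(d[1],d[0])), np.linalg.norm(S(190,560)-S(382,507)))
T=lambda x,y:ray("top",*uc(x,y,380,235,6),.01)
# mark points: dark insert ends
print("insert top view",T(293,297),T(264,455)," scene",S(165,146),S(204,282))
g=np.array([.473,-.3153,.01]);print(px("top",g),px("scene",g))
# handle centreline from edges in top: y=350
for y,(l,r) in {220:(283,331),250:(277,325),480:(231,280),520:(223,272)}.items(): print(T((l+r)/2,y))
print("jaw-throat top",T(281,140),T(366,160),"scene",S(195,465),S(330,425))
```

```text
scene [ 0.34847889 -0.29736277  0.01      ] [ 0.57772959 -0.32984441  0.01      ] 0.231540369064922 -8.064339892441891 0.055965933230515144
insert top view [ 0.46474583 -0.31377759  0.01      ] [ 0.39109326 -0.30493637  0.01      ]  scene [ 0.39258936 -0.30289384  0.01      ] [ 0.4616614  -0.31402525  0.01      ]
(np.float64(429.14265695992685), np.float64(281.19181499887844)) (np.float64(196.11628298381424), np.float64(292.6592034732689))
[ 0.50127603 -0.31810208  0.01      ]
[ 0.48696501 -0.31615984  0.01      ]
[ 0.37940396 -0.3017851   0.01      ]
[ 0.36106972 -0.29929618  0.01      ]
jaw-throat top [ 0.53761811 -0.30380724  0.01      ] [ 0.53248944 -0.34382022  0.01      ] scene [ 0.53766431 -0.34338807  0.01      ] [ 0.54127364 -0.30295162  0.01      ]
```

Emit:
move_arm:
  steps:
    - [0,-2,-1,-8]
    - [0,-2,-1,-8]
    - [0,-2,-1,-8]
    - [0,-2,-1,-8]
    - [-0.2,-1,-1,-8]
    - [-0.2,-1,-1,-8]
    - [-0.3,-1,-1,-8]
    - [-0.3,-0.2,-1,-8]

```text
time: 8.9
position: [0.4738, -0.3137, 0.2294]
tcp_rot: [180.0, -0.0, 21.5]
ft_force: [0.4, 0.1, 0.4]
gripper_width: 0.0558
```

Emit:
move_arm:
  steps:
    - [0,0,-2,-8]
    - [0,0,-2,-8]
    - [0,0,-2,-8]
    - [0,0,-2,-6]
    - [0,0,0,0]

```text
time: 9.4
position: [0.4724, -0.3115, 0.1474]
tcp_rot: [-179.8, 0.3, -8.1]
ft_force: [0.4, 0.1, -0.1]
gripper_width: 0.0563
```

```bash
python3 q.py
```

```text
9.4 [ 0.4724 -0.3115  0.1474] [-179.78    0.27   -8.08] 0.0563 [ 0.39  0.13 -0.12] [-0.029  0.022 -0.015] [-44.7  38.7  97.5   0.   44.1  53.4]
```

Emit:
move_arm:
  steps:
    - [0,-0.3,-2,0]
    - [0,0,-2,0]
    - [0,0,-1.5,0]
    - [0,0,-1,0]
    - [0,0,0,0]

```text
time: 9.9
position: [0.4723, -0.3163, 0.0842]
tcp_rot: [-179.9, 0.1, -8.1]
ft_force: [0.4, 1.3, -0.8]
gripper_width: 0.0563
```

```bash
python3 q.py
python3 - <<'E'
from h import *
crop("scene",160,230,80,80,8,"d1.png",2)
E
```

```text
9.9 [ 0.4723 -0.3163  0.0842] [-1.7993e+02  1.0000e-01 -8.1500e+00] 0.0563 [ 0.38  1.28 -0.81] [ 0.007 -0.02  -0.   ] [-45.1  44.9  98.4   0.   36.8  53.1]
```

View pics/d1.png

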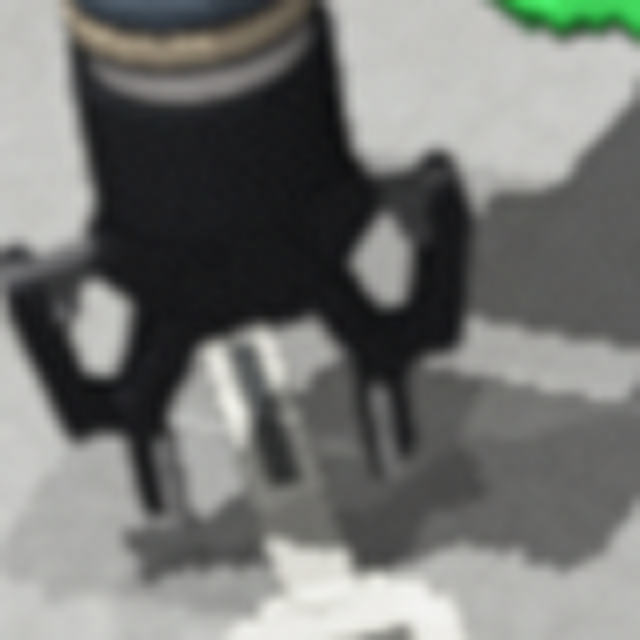

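Emit:
move_arm:
  steps:
    - [0,0,-0.5,0]
    - [0,0,0,0]
    - [0,0,0,0]
  gripper: 40

```text
time: 10.3
position: [0.4724, -0.3172, 0.0805]
tcp_rot: [180.0, -0.0, -8.2]
ft_force: [0.0, -0.3, -0.6]
gripper_width: 0.0343
```

```bash
python3 q.py
python3 - <<'E'
from h import *
crop("scene",160,230,80,80,8,"d2.png",2)
E
```

```text
10.3 [ 0.4724 -0.3172  0.0805] [ 1.7998e+02 -2.0000e-02 -8.2300e+00] 0.0343 [ 0.01 -0.34 -0.6 ] [ 0.003 -0.     0.024] [-45.1  45.3  98.4   0.   36.3  53.1]
```

View pics/d2.png

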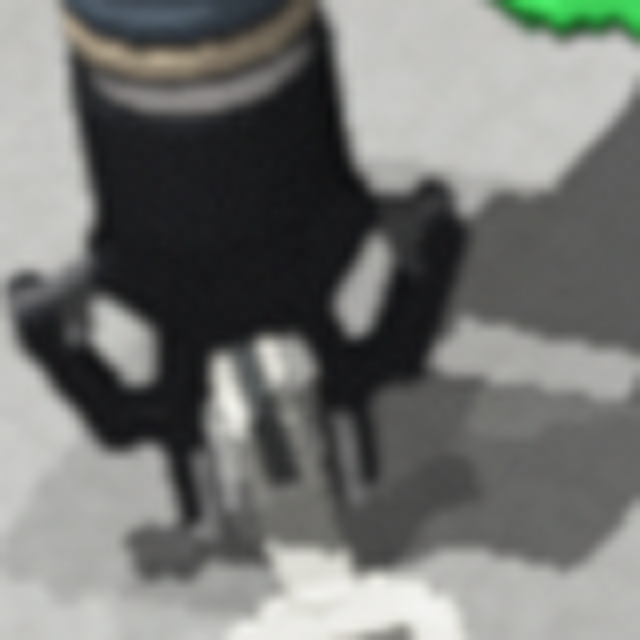

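Emit:
move_arm:
  steps:
    - [0,0.2,-0.2,0]
    - [0,0,-0.25,0]
    - [0,0,0,0]

```text
time: 10.7
position: [0.4721, -0.3148, 0.0753]
tcp_rot: [-180.0, 0.0, -8.2]
ft_force: [0.4, -0.2, 0.7]
gripper_width: 0.0343
```

Emit:
move_arm:
  steps:
    - [0,0,0,0]
    - [0,0,0,0]
    - [0,0,0,0]
  gripper: 20

```text
time: 11.0
position: [0.4722, -0.3148, 0.0758]
tcp_rot: [-180.0, 0.0, -8.2]
ft_force: [-1.0, 1.1, 2.7]
gripper_width: 0.0198
```

```bash
python3 q.py
```

```text
11.0 [ 0.4722 -0.3148  0.0758] [-1.7998e+02  2.0000e-02 -8.2200e+00] 0.0198 [-1.01  1.11  2.72] [0.217 0.081 0.054] [-45.   45.7  98.6   0.   35.7  53.2]
```

Emit:
move_arm:
  steps:
    - [0,0,0,0]
    - [0,0,1,0]
    - [0,0,2,0]
    - [0,0,3,0]
    - [0,0,3,0]
    - [0,0,0,0]
  gripper: 0

```text
time: 11.6
position: [0.4741, -0.3168, 0.1694]
tcp_rot: [179.7, -0.4, -8.2]
ft_force: [0.2, -1.2, -4.2]
gripper_width: 0.0201
```

```bash
python3 q.py
python3 - <<'E'
from h import *
crop("scene",150,190,120,100,6,"e1.png",1)
E
```

```text
11.6 [ 0.4741 -0.3168  0.1694] [179.7   -0.41  -8.23] 0.0201 [ 0.17 -1.17 -4.16] [-0.034 -0.106  0.016] [-45.   36.7  96.8  -0.   46.   53.3]
```

View pics/e1.png

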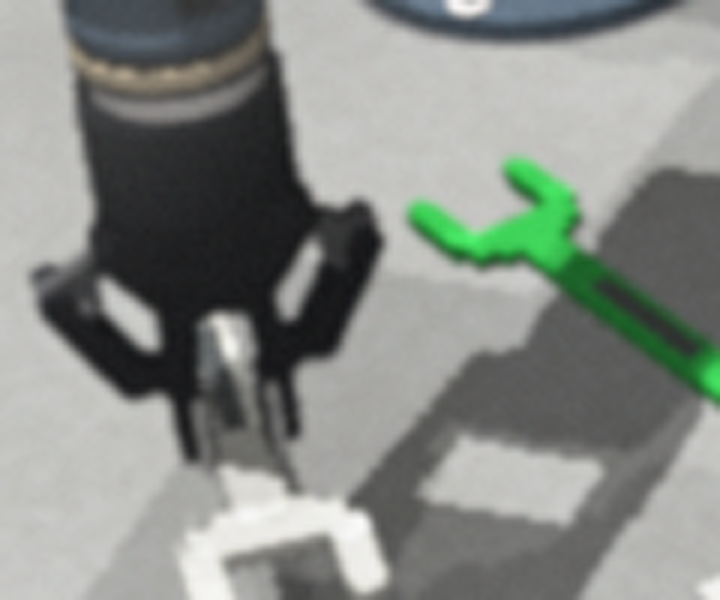

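Emit:
move_arm:
  steps:
    - [0,0,2,3]
    - [0,0,2,6]
    - [1,1.3,2,8]
    - [1,1.3,1,8]
    - [1,1.3,0,8]
    - [1,1.3,0,8]
    - [1,1.3,0,8]
    - [1,1.3,0,8]

```text
time: 12.45
position: [0.5317, -0.2359, 0.2334]
tcp_rot: [-179.8, 0.0, 49.1]
ft_force: [0.1, -0.5, -3.3]
gripper_width: 0.0199
```

Emit:
move_arm:
  steps:
    - [0,0,0,8]
    - [0,0,0,8]
    - [0,0,-1,8]
    - [0,0,-1,4]
    - [0,0,0,0]
    - [0,0,0,0]

```text
time: 13.05
position: [0.5317, -0.2367, 0.2141]
tcp_rot: [-179.8, -0.1, 76.7]
ft_force: [0.3, -0.2, -2.5]
gripper_width: 0.0201
```

```bash
python3 q.py
python3 - <<'E'
from h import *
crop("scene",230,160,120,100,6,"f1.png",1)
crop("top",300,190,110,90,7,"f2.png",1)
E
```

```text
13.05 [ 0.5317 -0.2367  0.2141] [-1.7983e+02 -7.0000e-02  7.6670e+01] 0.0201 [ 0.32 -0.15 -2.49] [-0.036 -0.004 -0.023] [-35.   33.7  93.   -0.   53.5 -21.7]
```

View pics/f1.png

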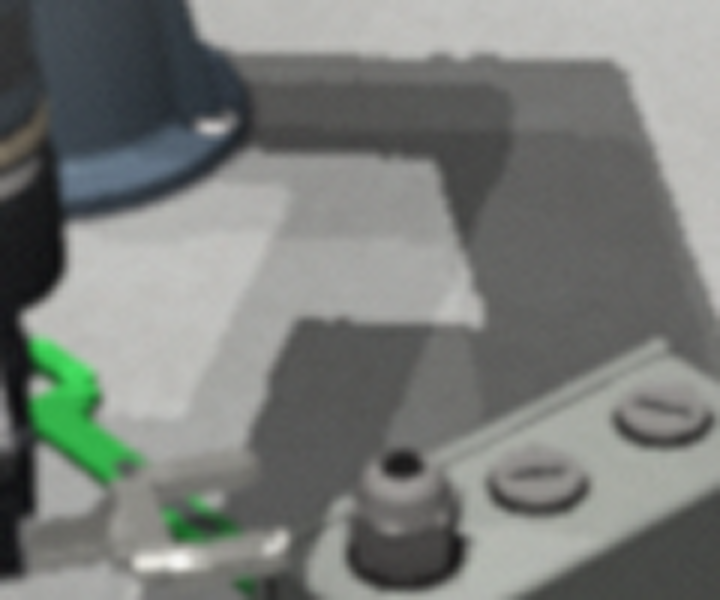

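View pics/f2.png

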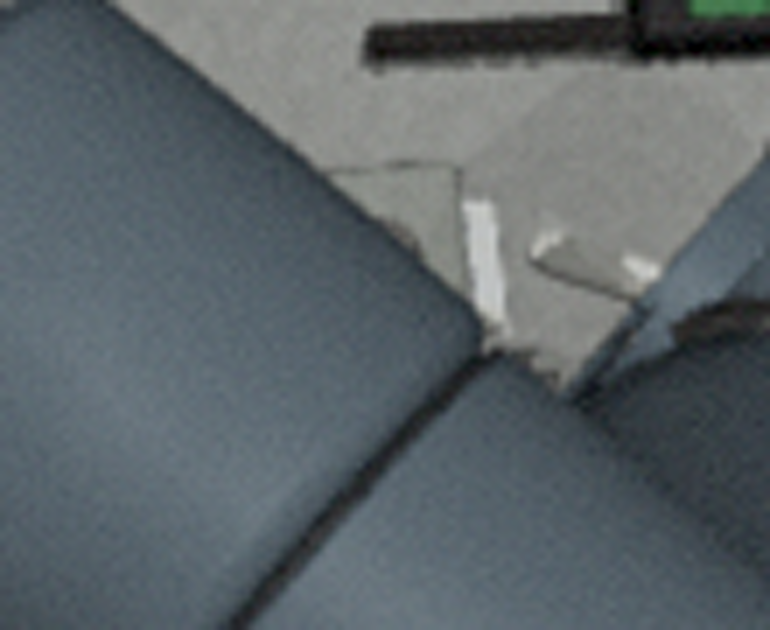

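Run:
```python
from h import *
o=env.get_obs();P=o['position'];psi=np.radians(o['tcp_rot'][2])
u=np.array([np.cos(psi),np.sin(psi),0]);v=np.array([-u[1],u[0],0])
for n,u0,v0,s in(("scene",230,160,6),("top",300,190,7)):
  for lat in(28,-28,21,-21):
    for f in (16,):
      X=P+u*(.0895+f/1000)+v*lat/1000;X[2]=P[2]-.0658
      q=px(n,X);print(n,lat,f,[(q[0]-u0+.5)*s-.5,(q[1]-v0+.5)*s-.5])
n=np.array([.570,-.0845]);r=n-P[:2];print("along",r@u[:2],"lat",r@v[:2])
```

```text
scene 28 16 [np.float64(255.96237492339287), np.float64(456.15364418807724)]
scene -28 16 [np.float64(288.05373034497995), np.float64(538.727696819368)]
scene 21 16 [np.float64(259.8529095466655), np.float64(466.16435288285146)]
scene -21 16 [np.float64(283.91822084834564), np.float64(528.0866449115832)]
top 28 16 [np.float64(486.00144287556645), np.float64(383.3463779194397)]
top -28 16 [np.float64(534.4510440856441), np.float64(240.52886190140646)]
top 21 16 [np.float64(492.10807698454306), np.float64(365.3455215059167)]
top -21 16 [np.float64(528.444920446373), np.float64(258.2334381545436)]
along 0.15715123189242985 lat -0.0016134051710518296
```

Emit:
move_arm:
  steps:
    - [0.16,-0.04,-0.6,0]
    - [0.23,0.97,-0.6,0]
    - [0.23,0.97,0,0]
    - [0,0,0,0]
    - [0,0,0,0]

```text
time: 13.65
position: [0.5387, -0.2174, 0.2038]
tcp_rot: [180.0, 0.0, 76.8]
ft_force: [-0.5, -0.9, -4.1]
gripper_width: 0.0199
```

```bash
cat > r.py <<'E'
from h import *
o=env.get_obs();P=o['position'];psi=np.radians(o['tcp_rot'][2])
u=np.array([np.cos(psi),np.sin(psi),0]);v=np.array([-u[1],u[0],0])
n=np.array([.570,-.0845]);r=n-P[:2];print("to go",(r@u[:2]-.0895).round(4),"lat",(r@v[:2]).round(4))
E
python3 q.py;python3 r.py
python3 - <<'E'
from h import *
crop("scene",250,200,80,70,9,"g1.png",1)
E
```

```text
13.65 [ 0.5387 -0.2174  0.2038] [1.7999e+02 2.0000e-02 7.6850e+01] 0.0199 [-0.52 -0.93 -4.09] [-0.032 -0.067 -0.051] [-33.   34.4  93.7  -0.   51.9 -19.8]
to go 0.047 lat -0.0002
```

View pics/g1.png

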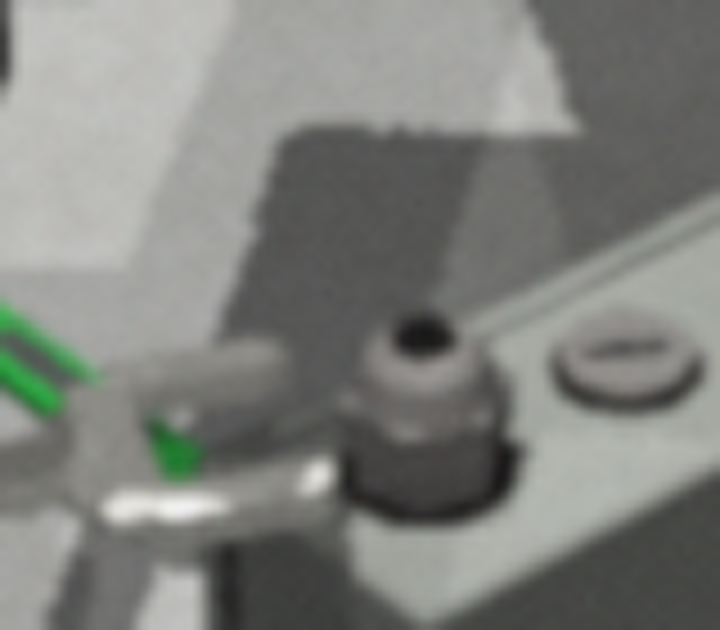

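Emit:
move_arm:
  steps:
    - [0.11,0.49,-0.15,0]
    - [0.11,0.49,0,0]
    - [0.11,0.49,0,0]
    - [0.11,0.49,0,0]
    - [0,0,0,0]

```text
time: 14.2
position: [0.543, -0.1975, 0.2021]
tcp_rot: [-180.0, -0.0, 76.8]
ft_force: [0.1, 0.3, -3.5]
gripper_width: 0.0198
```

```bash
python3 q.py;python3 r.py
python3 - <<'E'
from h import *
crop("scene",250,200,80,70,9,"g2.png",1)
E
```

```text
14.2 [ 0.543  -0.1975  0.2021] [-1.7998e+02 -2.0000e-02  7.6820e+01] 0.0198 [ 0.1   0.25 -3.48] [-0.031  0.01   0.026] [-31.1  34.4  94.2   0.   51.5 -17.9]
to go 0.0267 lat -0.0006
```

View pics/g2.png

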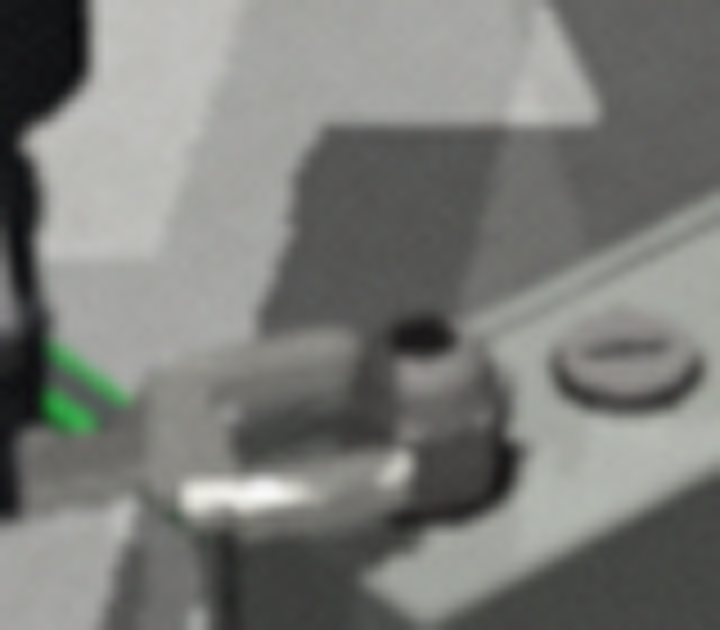

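Emit:
move_arm:
  steps:
    - [0.13,0.4,0,0]
    - [0.09,0.4,0,0]
    - [0,0,0,0]

```text
time: 14.55
position: [0.5451, -0.1898, 0.2021]
tcp_rot: [-180.0, -0.0, 76.8]
ft_force: [0.5, -0.3, -3.7]
gripper_width: 0.0196
```

```bash
python3 q.py;python3 r.py
```

```text
14.55 [ 0.5451 -0.1898  0.2021] [-1.7998e+02 -2.0000e-02  7.6800e+01] 0.0196 [ 0.45 -0.29 -3.73] [-0.003  0.024 -0.04 ] [-30.3  34.3  94.3   0.   51.4 -17.1]
to go 0.0187 lat -0.0002
```

Emit:
move_arm:
  steps:
    - [0.09,0.4,0,0]
    - [0.09,0.4,0,0]
    - [0,0,0,0]

```text
time: 14.85
position: [0.5469, -0.1818, 0.2021]
tcp_rot: [-180.0, -0.0, 76.8]
ft_force: [0.2, -0.3, -3.2]
gripper_width: 0.0201
```

```bash
python3 q.py;python3 r.py
```

```text
14.85 [ 0.5469 -0.1818  0.2021] [-1.7998e+02 -2.0000e-02  7.6800e+01] 0.0201 [ 0.17 -0.3  -3.19] [-0.019 -0.009 -0.031] [-29.5  34.3  94.4   0.   51.3 -16.3]
to go 0.0105 lat -0.0003
```

Emit:
move_arm:
  steps:
    - [0.09,0.4,0,0]
    - [0.07,0.3,0,0]
    - [0.07,0.3,0,0]
    - [0,0,0,0]

```text
time: 15.25
position: [0.5492, -0.1719, 0.2021]
tcp_rot: [-180.0, -0.0, 76.8]
ft_force: [0.5, 0.3, -3.4]
gripper_width: 0.0195
```

```bash
python3 q.py;python3 r.py
python3 - <<'E'
from h import *
crop("scene",250,200,80,70,9,"g3.png",1)
E
```

```text
15.25 [ 0.5492 -0.1719  0.2021] [-1.7999e+02 -1.0000e-02  7.6800e+01] 0.0195 [ 0.55  0.32 -3.42] [-0.063 -0.025 -0.031] [-28.5  34.2  94.5   0.   51.3 -15.3]
to go 0.0004 lat -0.0002
```

View pics/g3.png

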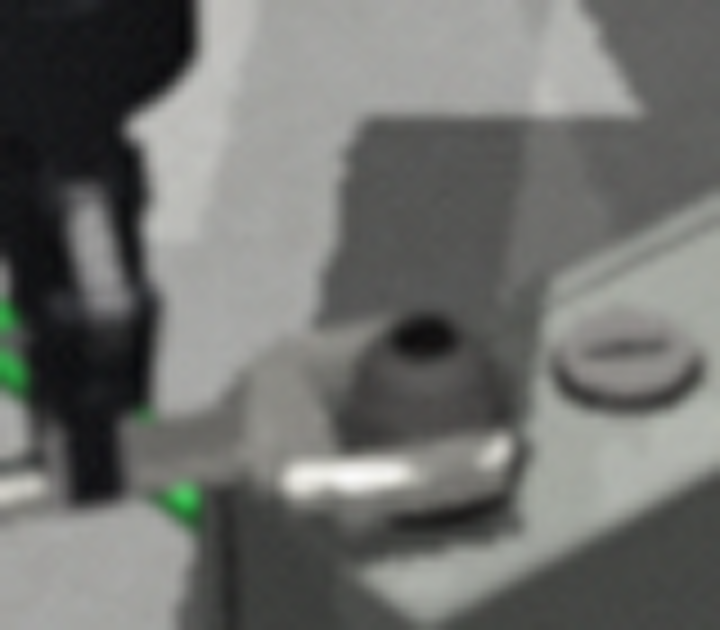

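```bash
cat > arc.py <<'E'
import sys
from h import *
n=np.array([.570,-.0845]);o=env.get_obs();P=o['position'][:2];psi=o['tcp_rot'][2]
a=psi+180
g=n+.0895*np.array([np.cos(np.radians(a)),np.sin(np.radians(a))]);print("dev mm",((P-g)*1000).round(2))
out=[]
for d in map(float,sys.argv[1:]):
    b=a+d;q=n+.0895*np.array([np.cos(np.radians(b)),np.sin(np.radians(b))])
    out.append([*(100*(q-g)).round(2).tolist(),0,d]);a=b;g=n+.0895*np.array([np.cos(np.radians(b)),np.sin(np.radians(b))])
print(out)
E
python3 arc.py -2 -2 -2 -2 -2 -2
```

```text
dev mm [-0.29 -0.53]
[[-0.3, 0.08, 0, -2.0], [-0.3, 0.09, 0, -2.0], [-0.3, 0.1, 0, -2.0], [-0.29, 0.11, 0, -2.0], [-0.29, 0.12, 0, -2.0], [-0.28, 0.13, 0, -2.0]]
```

Emit:
move_arm:
  steps:
    - [-0.3,0.08,0,-2]

```text
time: 15.4
position: [0.5467, -0.1719, 0.2022]
tcp_rot: [179.9, 0.0, 74.7]
ft_force: [-0.1, 0.2, -4.1]
gripper_width: 0.0195
```

```bash
python3 q.py
```

```text
15.4 [ 0.5467 -0.1719  0.2022] [1.7994e+02 2.0000e-02 7.4730e+01] 0.0195 [-0.14  0.22 -4.06] [ 0.003  0.019 -0.01 ] [-28.6  34.   94.9  -0.   51.  -13.3]
```

Emit:
move_arm:
  steps:
    - [-0.3,0.09,0,-2]

```text
time: 15.5
position: [0.5433, -0.1709, 0.2022]
tcp_rot: [180.0, 0.0, 72.7]
ft_force: [-0.1, -1.1, -3.6]
gripper_width: 0.0196
```

```bash
python3 q.py
```

```text
15.5 [ 0.5433 -0.1709  0.2022] [1.7999e+02 1.0000e-02 7.2690e+01] 0.0196 [-0.15 -1.11 -3.58] [-0.076  0.023 -0.026] [-28.7  33.8  95.4  -0.   50.7 -11.4]
```

Emit:
move_arm:
  steps:
    - [-0.3,0.1,0,-2]

```text
time: 15.6
position: [0.5401, -0.1699, 0.2022]
tcp_rot: [180.0, 0.0, 70.7]
ft_force: [-0.4, -0.1, -3.8]
gripper_width: 0.0199
```

```bash
python3 q.py
```

```text
15.6 [ 0.5401 -0.1699  0.2022] [1.800e+02 1.000e-02 7.069e+01] 0.0199 [-0.4  -0.13 -3.77] [-0.073  0.036  0.016] [-28.8  33.7  95.9  -0.   50.4  -9.4]
```

Emit:
move_arm:
  steps:
    - [-0.29,0.11,0,-2]

```text
time: 15.7
position: [0.5373, -0.1689, 0.2022]
tcp_rot: [180.0, 0.0, 68.7]
ft_force: [0.2, 0.0, -3.6]
gripper_width: 0.0197
```

```bash
python3 q.py; python3 arc.py -2 -2 -2
```

```text
15.7 [ 0.5373 -0.1689  0.2022] [1.7997e+02 2.0000e-02 6.8710e+01] 0.0197 [ 0.22  0.05 -3.59] [-0.102 -0.083  0.136] [-28.8  33.5  96.3  -0.   50.2  -7.5]
dev mm [-0.18 -1.01]
[[-0.29, 0.12, 0, -2.0], [-0.28, 0.13, 0, -2.0], [-0.28, 0.14, 0, -2.0]]
```

Emit:
move_arm:
  steps:
    - [-0.29,0.12,0,-2]

```text
time: 15.8
position: [0.5346, -0.168, 0.2023]
tcp_rot: [179.9, 0.1, 66.8]
ft_force: [0.9, -1.4, -3.4]
gripper_width: 0.0196
```

```bash
python3 q.py
```

```text
15.8 [ 0.5346 -0.168   0.2023] [1.7992e+02 6.0000e-02 6.6750e+01] 0.0196 [ 0.89 -1.41 -3.36] [-0.191 -0.062  0.276] [-28.8  33.3  96.8  -0.1  49.9  -5.6]
```

Emit:
move_arm:
  steps:
    - [-0.28,0.13,0,-2]

```text
time: 15.9
position: [0.532, -0.167, 0.2024]
tcp_rot: [179.9, 0.1, 64.8]
ft_force: [-0.0, -2.4, -3.6]
gripper_width: 0.0197
```

```bash
python3 q.py; python3 arc.py -3 -3 -3 -3
```

```text
15.9 [ 0.532  -0.167   0.2024] [1.7988e+02 9.0000e-02 6.4800e+01] 0.0197 [-0.02 -2.44 -3.61] [-0.309 -0.073  0.441] [-28.9  33.1  97.2  -0.1  49.6  -3.6]
dev mm [ 0.09 -1.51]
[[-0.42, 0.21, 0, -3.0], [-0.41, 0.23, 0, -3.0], [-0.39, 0.25, 0, -3.0], [-0.38, 0.27, 0, -3.0]]
```

Emit:
move_arm:
  steps:
    - [-0.42,0.28,0,-3]
    - [-0.41,0.27,0,-3]
    - [-0.39,0.25,0,-3]

```text
time: 16.2
position: [0.5194, -0.1597, 0.2024]
tcp_rot: [179.9, 0.2, 55.8]
ft_force: [-2.0, -3.8, -4.7]
gripper_width: 0.0198
```

```bash
python3 q.py; python3 arc.py -3 -3 -3 -3 -3
```

```text
16.2 [ 0.5194 -0.1597  0.2024] [1.7987e+02 1.7000e-01 5.5810e+01] 0.0198 [-1.99 -3.79 -4.7 ] [-0.691  0.221  0.342] [-28.8  32.3  99.2  -0.2  48.4   5.5]
dev mm [-0.28 -1.17]
[[-0.38, 0.27, 0, -3.0], [-0.37, 0.29, 0, -3.0], [-0.35, 0.31, 0, -3.0], [-0.33, 0.33, 0, -3.0], [-0.32, 0.35, 0, -3.0]]
```

Emit:
move_arm:
  steps:
    - [-0.37,0.31,-0.01,-3]
    - [-0.36,0.32,0,-3]
    - [-0.35,0.33,0,-3]
    - [-0.33,0.34,-0.01,-3]
    - [-0.32,0.35,0,-3]

```text
time: 16.7
position: [0.5014, -0.1436, 0.2021]
tcp_rot: [179.9, 0.2, 40.8]
ft_force: [-4.5, -7.1, -2.8]
gripper_width: 0.0198
```

```bash
python3 q.py; python3 arc.py -4 -4 -4 -4 -4
```

```text
16.7 [ 0.5014 -0.1436  0.2021] [179.88   0.24  40.84] 0.0198 [-4.52 -7.06 -2.85] [-1.132  0.675  0.326] [-28.2  31.  102.3  -0.4  46.6  21.3]
dev mm [-0.91 -0.57]
[[-0.39, 0.49, 0, -4.0], [-0.36, 0.51, 0, -4.0], [-0.32, 0.54, 0, -4.0], [-0.28, 0.56, 0, -4.0], [-0.24, 0.58, 0, -4.0]]
```

Emit:
move_arm:
  steps:
    - [-0.45,0.43,-0.01,-4]
    - [-0.38,0.49,0,-4]
    - [-0.34,0.52,-0.01,-4]
    - [-0.28,0.56,0,-4]

```text
time: 17.1
position: [0.4869, -0.1226, 0.2019]
tcp_rot: [179.9, 0.1, 24.8]
ft_force: [-2.8, -3.6, -3.9]
gripper_width: 0.0196
```

```bash
python3 q.py; python3 arc.py -4 -4 -4 -4 -4
```

```text
17.1 [ 0.4869 -0.1226  0.2019] [1.7991e+02 1.4000e-01 2.4770e+01] 0.0196 [-2.8  -3.59 -3.91] [-0.673  0.414  0.415] [-26.8  30.  105.   -0.2  45.   38.6]
dev mm [-1.81 -0.61]
[[-0.24, 0.58, 0, -4.0], [-0.2, 0.59, 0, -4.0], [-0.16, 0.6, 0, -4.0], [-0.12, 0.61, 0, -4.0], [-0.07, 0.62, 0, -4.0]]
```

Emit:
move_arm:
  steps:
    - [-0.24,0.58,0,-4]
    - [-0.2,0.59,-0.01,-4]
    - [-0.16,0.6,0,-4]
    - [-0.12,0.61,0,-4]
    - [-0.07,0.62,-0.01,-4]

```text
time: 17.6
position: [0.4784, -0.092, 0.2015]
tcp_rot: [179.9, 0.2, 4.8]
ft_force: [-3.6, -2.7, -3.1]
gripper_width: 0.0201
```

```bash
python3 q.py; python3 arc.py -4 -4 -4 -4 -4
```

```text
17.6 [ 0.4784 -0.092   0.2015] [179.94   0.21   4.79] 0.0201 [-3.64 -2.68 -3.07] [-0.431  0.509  0.413] [-24.   29.2 107.1  -0.2  43.9  61.4]
dev mm [-2.46  0.01]
[[-0.03, 0.62, 0, -4.0], [0.01, 0.62, 0, -4.0], [0.06, 0.62, 0, -4.0], [0.1, 0.62, 0, -4.0], [0.14, 0.61, 0, -4.0]]
```

Emit:
move_arm:
  steps:
    - [-0.03,0.62,0,-4]
    - [0.01,0.62,-0.01,-4]
    - [0.06,0.62,0,-4]
    - [0.1,0.62,0,-4]
    - [0.14,0.61,-0.01,-4]

```text
time: 18.1
position: [0.4806, -0.0605, 0.2011]
tcp_rot: [179.9, 0.3, -15.2]
ft_force: [-4.9, -1.8, -3.6]
gripper_width: 0.02
```

```bash
python3 q.py; python3 arc.py -3 -3 -3 -3
```

```text
18.1 [ 0.4806 -0.0605  0.2011] [179.91   0.28 -15.19] 0.02 [-4.86 -1.83 -3.63] [-0.176  0.531  0.54 ] [-20.4  29.1 107.4  -0.2  43.7  84.9]
dev mm [-3.    0.58]
[[0.13, 0.45, 0, -3.0], [0.16, 0.44, 0, -3.0], [0.18, 0.43, 0, -3.0], [0.2, 0.42, 0, -3.0]]
```

Emit:
move_arm:
  steps:
    - [0.13,0.45,0,-3]
    - [0.16,0.44,0,-3]

```text
time: 18.3
position: [0.4834, -0.0514, 0.2011]
tcp_rot: [179.9, 0.3, -21.1]
ft_force: [-4.3, -0.1, -3.0]
gripper_width: 0.02
```

```bash
python3 q.py; python3 arc.py 2 2 2 2 2 2
```

```text
18.3 [ 0.4834 -0.0514  0.2011] [179.88   0.3  -21.13] 0.02 [-4.29 -0.07 -2.98] [-0.051  0.601  0.59 ] [-19.2  29.2 107.2  -0.2  43.9  92. ]
dev mm [-3.13  0.8 ]
[[-0.11, -0.29, 0, 2.0], [-0.1, -0.3, 0, 2.0], [-0.09, -0.3, 0, 2.0], [-0.08, -0.3, 0, 2.0], [-0.07, -0.31, 0, 2.0], [-0.05, -0.31, 0, 2.0]]
```

Emit:
move_arm:
  steps:
    - [-0.11,-0.29,0,2]
    - [-0.1,-0.3,0,2]

```text
time: 18.5
position: [0.4816, -0.057, 0.2011]
tcp_rot: [180.0, 0.3, -17.0]
ft_force: [-3.1, 2.8, -2.2]
gripper_width: 0.0196
```

```bash
python3 q.py
```

```text
18.5 [ 0.4816 -0.057   0.2011] [179.99   0.27 -17.04] 0.0196 [-3.14  2.8  -2.16] [0.39  0.343 0.272] [-20.   29.1 107.4  -0.   43.8  87.1]
```

Emit:
move_arm:
  steps:
    - [-0.09,-0.3,0,2]

```text
time: 18.6
position: [0.4816, -0.0603, 0.2013]
tcp_rot: [-180.0, 0.1, -15.1]
ft_force: [-1.2, 2.3, -3.5]
gripper_width: 0.0198
```

```bash
python3 q.py
```

```text
18.6 [ 0.4816 -0.0603  0.2013] [-1.7998e+02  1.2000e-01 -1.5090e+01] 0.0198 [-1.22  2.26 -3.49] [0.329 0.004 0.206] [-20.4  29.1 107.4   0.   43.6  84.7]
```

```bash
python3 arc.py -3 -3 -3 -2
```

```text
dev mm [-2.01  0.92]
[[0.13, 0.45, 0, -3.0], [0.16, 0.44, 0, -3.0], [0.18, 0.43, 0, -3.0], [0.13, 0.28, 0, -2.0]]
```

Emit:
move_arm:
  steps:
    - [0.1,0.45,0,-3]
    - [0.16,0.44,0,-3]
    - [0.18,0.43,0,-3]
    - [0.13,0.28,0,-2]

```text
time: 19.0
position: [0.4871, -0.0445, 0.2012]
tcp_rot: [179.9, 0.1, -26.1]
ft_force: [-3.1, 0.5, -4.0]
gripper_width: 0.0197
```

```bash
cat > m.py <<'E'
from h import *
o=env.get_obs();r=np.array([.570,-.0845])-o['position'][:2];F=o['ft_force']
print("M",o['torque'][2]-(r[0]*F[1]-r[1]*F[0]))
E
python3 q.py; python3 m.py; python3 arc.py 2 2 2 2 2 2
```

```text
19.0 [ 0.4871 -0.0445  0.2012] [ 1.799e+02  1.400e-01 -2.611e+01] 0.0197 [-3.15  0.46 -3.97] [0.002 0.349 0.667] [-1.830e+01  2.930e+01  1.068e+02 -1.000e-01  4.400e+01  9.790e+01]
M 0.7548847087778979
dev mm [-2.51  0.64]
[[-0.13, -0.28, 0, 2.0], [-0.12, -0.29, 0, 2.0], [-0.11, -0.29, 0, 2.0], [-0.1, -0.3, 0, 2.0], [-0.09, -0.3, 0, 2.0], [-0.08, -0.3, 0, 2.0]]
```

Emit:
move_arm:
  steps:
    - [-0.13,-0.28,0,2]
    - [-0.12,-0.29,0,2]

```text
time: 19.2
position: [0.4848, -0.0499, 0.2013]
tcp_rot: [180.0, 0.1, -22.0]
ft_force: [-1.5, 2.9, -3.9]
gripper_width: 0.0196
```

```bash
python3 q.py; python3 m.py
```

```text
19.2 [ 0.4848 -0.0499  0.2013] [ 1.800e+02  1.300e-01 -2.204e+01] 0.0196 [-1.53  2.9  -3.86] [0.498 0.118 0.281] [-19.   29.2 107.1   0.   43.8  93. ]
M 0.08671586262710831
```

Emit:
move_arm:
  steps:
    - [-0.11,-0.29,0,2]

```text
time: 19.3
position: [0.4838, -0.0527, 0.2013]
tcp_rot: [-180.0, 0.1, -20.1]
ft_force: [-0.2, 3.4, -2.6]
gripper_width: 0.0196
```

```bash
python3 q.py; python3 m.py
```

```text
19.3 [ 0.4838 -0.0527  0.2013] [-1.7995e+02  1.2000e-01 -2.0110e+01] 0.0196 [-0.19  3.39 -2.56] [0.513 0.044 0.185] [-1.940e+01  2.920e+01  1.072e+02  1.000e-01  4.380e+01  9.060e+01]
M -0.10174346094036621
```

Emit:
move_arm:
  steps:
    - [-0.1,-0.3,0,2]

```text
time: 19.4
position: [0.4828, -0.0556, 0.2013]
tcp_rot: [-179.9, 0.1, -18.1]
ft_force: [-0.9, 2.7, -3.5]
gripper_width: 0.0196
```

```bash
python3 q.py; python3 m.py
python3 - <<'E'
from h import *
crop("scene",240,190,90,80,8,"i1.png",1)
crop("top",300,190,110,90,7,"i2.png",1)
E
```

```text
19.4 [ 0.4828 -0.0556  0.2013] [-1.7995e+02  1.2000e-01 -1.8120e+01] 0.0196 [-0.86  2.67 -3.46] [0.481 0.077 0.262] [-1.980e+01  2.910e+01  1.073e+02  1.000e-01  4.370e+01  8.830e+01]
M 0.05370254164028693
```

View pics/i1.png

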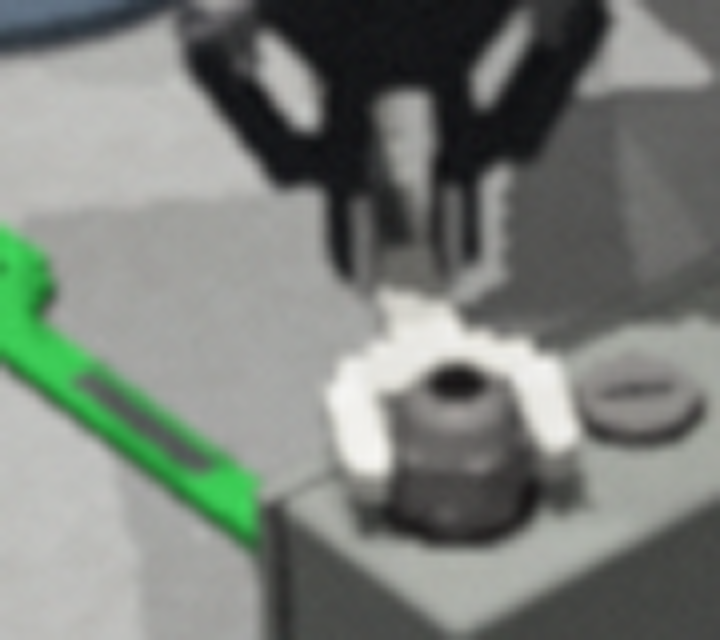

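View pics/i2.png

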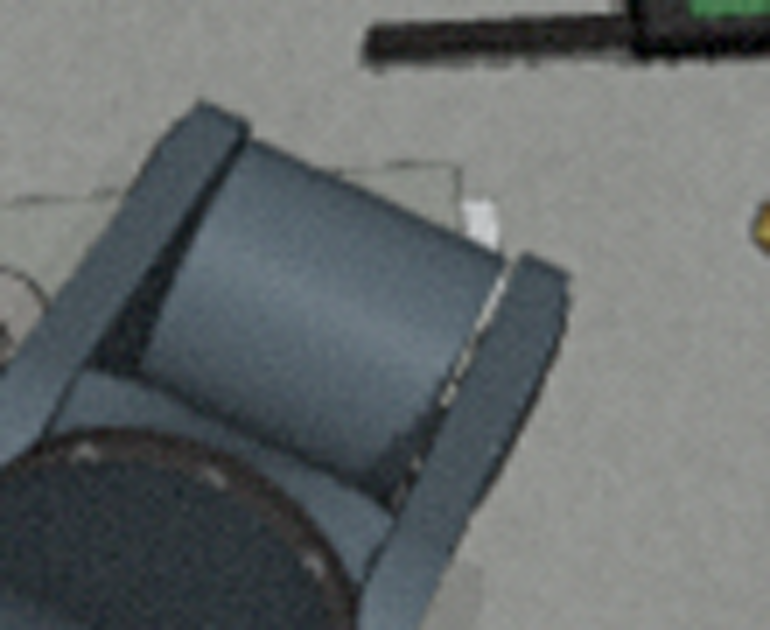

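Emit:
move_arm:
  steps:
    - [0.03,0.08,0,0]
    - [0,0,0,-1]

```text
time: 19.7
position: [0.4832, -0.0549, 0.2012]
tcp_rot: [-180.0, 0.1, -19.3]
ft_force: [-0.8, 6.7, -2.1]
gripper_width: 0.02
```

```bash
python3 q.py; python3 m.py
```

```text
19.7 [ 0.4832 -0.0549  0.2012] [-1.7998e+02  1.2000e-01 -1.9260e+01] 0.02 [-0.85  6.75 -2.13] [0.97  0.123 0.549] [-19.7  29.2 107.3   0.   43.7  89.6]
M -0.011437124517048813
```

Emit:
move_arm:
  steps:
    - [0,0,0,1]
    - [0.03,0.1,0,0]

```text
time: 19.9
position: [0.4833, -0.0545, 0.2011]
tcp_rot: [180.0, 0.1, -18.3]
ft_force: [-3.9, 0.9, -2.6]
gripper_width: 0.0196
```

```bash
python3 q.py; python3 m.py
```

```text
19.9 [ 0.4833 -0.0545  0.2011] [ 1.7996e+02  1.2000e-01 -1.8260e+01] 0.0196 [-3.91  0.9  -2.58] [-0.     0.658 -0.039] [-1.960e+01  2.920e+01  1.072e+02 -1.000e-01  4.370e+01  8.870e+01]
M 0.00041175048506350564
```

Emit:
move_arm:
  steps:
    - [-0.48,0.16,0,0]
    - [-0.48,0.16,0,0]

```text
time: 20.1
position: [0.4772, -0.0527, 0.2021]
tcp_rot: [180.0, -0.5, -18.3]
ft_force: [1.0, -0.9, -3.4]
gripper_width: 0.0202
```

```bash
python3 q.py; python3 m.py
```

```text
20.1 [ 0.4772 -0.0527  0.2021] [179.96  -0.45 -18.28] 0.0202 [ 1.04 -0.93 -3.4 ] [-0.239 -0.052 -0.062] [-19.7  28.6 108.4  -0.   42.6  88.6]
M -0.008371472404051582
```

Free of force. I'll withdraw fully.

Emit:
move_arm:
  steps:
    - [-0.95,0.31,0,0]
    - [-0.95,0.31,0,0]
    - [-0.95,0.31,0,0]
    - [-0.95,0.31,0,0]
    - [0,0,0,0]

```text
time: 20.6
position: [0.434, -0.0379, 0.2012]
tcp_rot: [-180.0, 0.2, -18.2]
ft_force: [-0.1, 0.3, -3.7]
gripper_width: 0.0197
```

```bash
python3 q.py
python3 - <<'E'
from h import *
crop("scene",240,190,90,80,8,"j1.png",2)
E
```

```text
20.6 [ 0.434  -0.0379  0.2012] [-179.99    0.22  -18.22] 0.0197 [-0.11  0.33 -3.75] [-0.01   0.028 -0.066] [-19.8  26.5 114.2   0.   39.6  88.5]
```

View pics/j1.png

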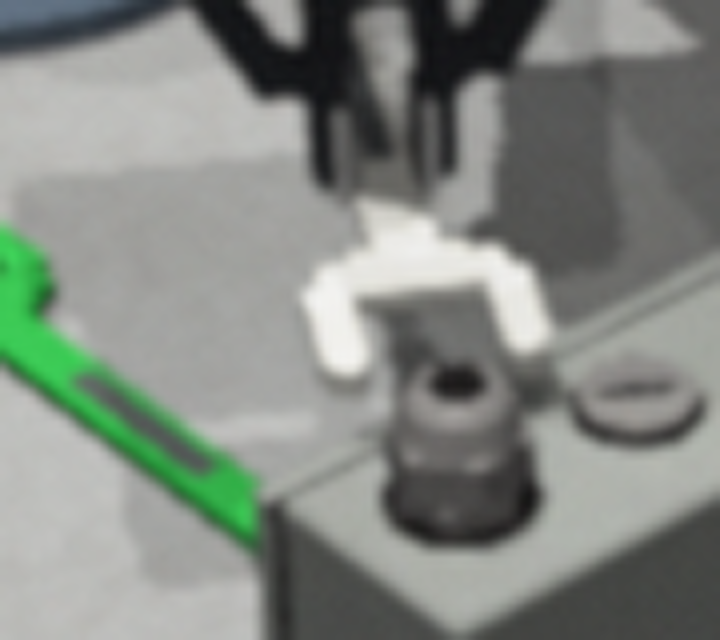

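Emit:
move_arm:
  steps:
    - [0,0,2,0]
    - [0,-1,3,0]
    - [0.3,-3,1,0]
    - [0.6,-4,0,2]
    - [0.8,-4,0,2]
    - [0.8,-4,0,2]
    - [0.8,-4,0,2]
    - [0.5,-4,0,2]

```text
time: 21.5
position: [0.4753, -0.2811, 0.2613]
tcp_rot: [180.0, -0.1, -8.2]
ft_force: [1.4, -0.3, -4.3]
gripper_width: 0.0195
```

Emit:
move_arm:
  steps:
    - [0.1,-3,-2,0]
    - [0,-0.8,-3,0]
    - [0,0,-3,0]
    - [0,0,-3,0]
    - [0,0,-3,0]
    - [0,0,-2,0]
    - [0,0,0,0]

```text
time: 22.2
position: [0.4745, -0.3161, 0.0983]
tcp_rot: [-179.8, 0.3, -8.2]
ft_force: [0.2, 0.6, -3.6]
gripper_width: 0.0197
```

```bash
python3 q.py
python3 - <<'E'
from h import *
crop("scene",160,220,100,110,7,"k1.png",1)
E
```

```text
22.2 [ 0.4745 -0.3161  0.0983] [-179.79    0.28   -8.24] 0.0197 [ 0.18  0.56 -3.64] [ 0.019  0.026 -0.03 ] [-44.9  43.6  97.8  -0.   38.9  53.3]
```

View pics/k1.png

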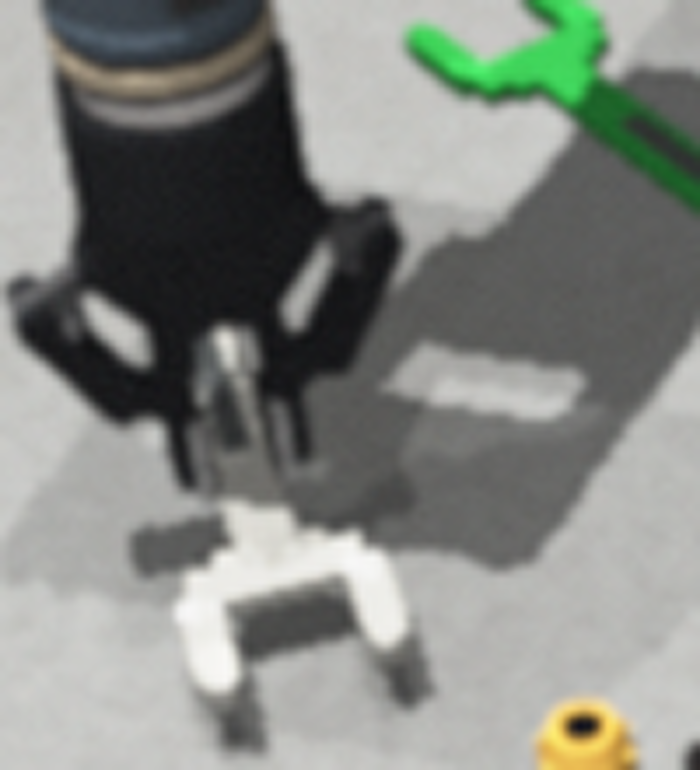

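Level and clear. Now I'll lower it to the height it was picked up at, 0.076.

Emit:
move_arm:
  steps:
    - [0,0,-1,0]
    - [0,0,-0.7,0]
    - [0,0,-0.2,0]
    - [0,0,0,0]
    - [0,0,0,0]

```text
time: 22.75
position: [0.4757, -0.3171, 0.0828]
tcp_rot: [180.0, -0.0, -8.2]
ft_force: [0.7, -0.2, -3.1]
gripper_width: 0.0198
```

```bash
python3 q.py
```

```text
22.75 [ 0.4757 -0.3171  0.0828] [ 1.7997e+02 -4.0000e-02 -8.2300e+00] 0.0198 [ 0.65 -0.24 -3.11] [-0.029  0.02   0.022] [-44.9  45.2  98.    0.   36.8  53.3]
```

Emit:
move_arm:
  steps:
    - [0,0,-0.3,0]
    - [0,0,-0.2,0]
    - [0,0,-0.1,0]
    - [0,0,0,0]

```text
time: 23.15
position: [0.4755, -0.3169, 0.0762]
tcp_rot: [-180.0, 0.0, -8.2]
ft_force: [-0.0, 0.1, -3.2]
gripper_width: 0.0199
```

```bash
python3 q.py
```

```text
23.15 [ 0.4755 -0.3169  0.0762] [-1.7999e+02  2.0000e-02 -8.2300e+00] 0.0199 [-0.03  0.15 -3.22] [-0.024  0.014 -0.004] [-44.9  45.8  98.    0.   36.2  53.3]
```

Emit:
move_arm:
  steps:
    - [0,0,-0.08,0]
    - [0,0,0,0]

```text
time: 23.35
position: [0.4756, -0.3169, 0.0758]
tcp_rot: [180.0, -0.0, -8.2]
ft_force: [-0.4, 0.4, -0.4]
gripper_width: 0.0199
```

```bash
python3 q.py
```

```text
23.35 [ 0.4756 -0.3169  0.0758] [ 1.80e+02 -1.00e-02 -8.22e+00] 0.0199 [-0.39  0.38 -0.4 ] [ 0.074  0.044 -0.002] [-44.9  45.9  98.    0.   36.1  53.3]
```

Touching the bench. I'll ease down slightly more, then release and lift.

Emit:
move_arm:
  steps:
    - [0,0,-0.05,0]
    - [0,0,0,0]

```text
time: 23.55
position: [0.4755, -0.317, 0.0758]
tcp_rot: [180.0, -0.0, -8.2]
ft_force: [-0.9, 0.4, 4.5]
gripper_width: 0.0198
```

Emit:
move_arm:
  steps:
    - [0,0,0,0]
    - [0,0,0,0]
    - [0,0,0,0]
  gripper: 60

```text
time: 23.85
position: [0.4758, -0.3172, 0.075]
tcp_rot: [180.0, -0.0, -8.2]
ft_force: [-1.0, 0.4, 0.2]
gripper_width: 0.0511
```

Emit:
move_arm:
  steps:
    - [0,0,1,0]
    - [0,0,3,0]
    - [0,0,4,0]
    - [0,0,4,0]
    - [0,0,4,0]
    - [-2,-3,4,0]
    - [-2,-4,0,0]
    - [0,0,0,0]

```text
time: 24.65
position: [0.4359, -0.3898, 0.2751]
tcp_rot: [179.6, -0.3, -8.5]
ft_force: [0.4, 0.4, -0.9]
gripper_width: 0.0516
```

```bash
python3 q.py
python3 - <<'E'
from h import *
for n in("scene","top"): cv2.imwrite(f"pics/{n}9.png",env.read_camera(n)[:,:,::-1])
crop("scene",280,225,40,40,15,"nut9.png",4)
crop("top",335,210,40,40,15,"nut10.png",4)
E
```

```text
24.65 [ 0.4359 -0.3898  0.2751] [179.6   -0.26  -8.47] 0.0516 [ 0.38  0.43 -0.91] [0.039 0.042 0.018] [-52.7  29.   90.   -0.1  60.6  45.8]
```

View pics/scene9.png

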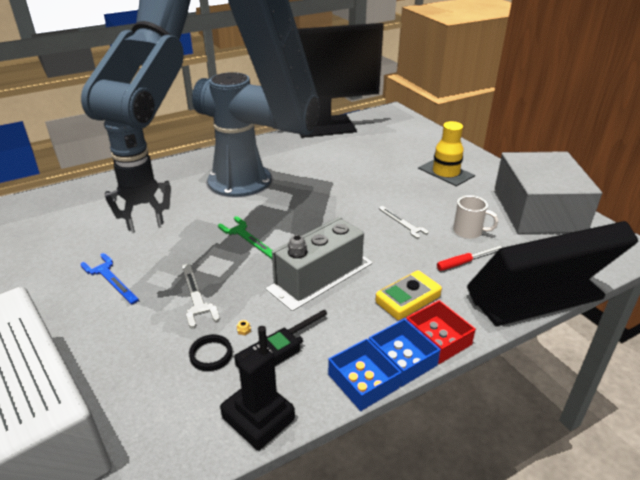

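View pics/top9.png

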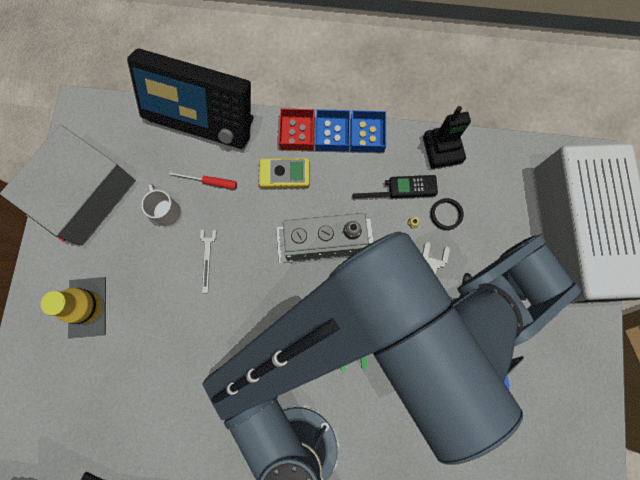

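View pics/nut9.png

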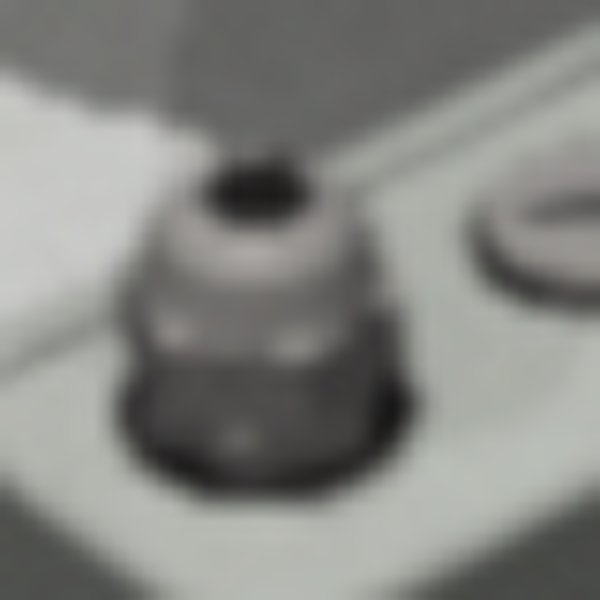

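View pics/nut10.png

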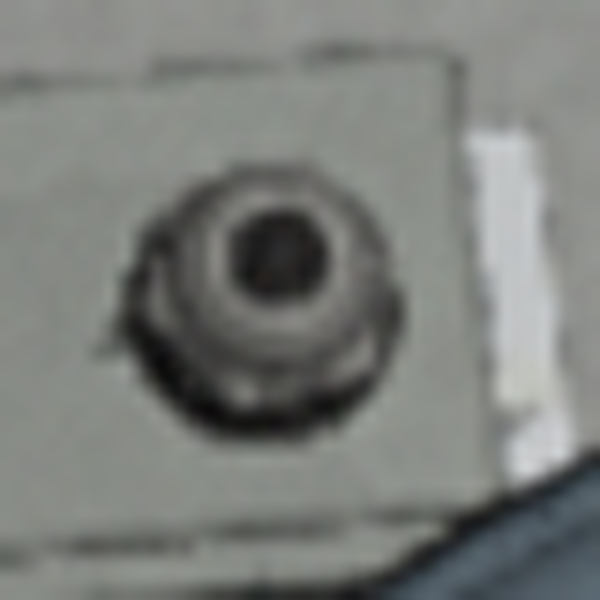

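The final pictures show the spanner flat at scene (200,300), about 3 mm from where it started, and the other items look in their original places. The nut highlights give 19° when finger-tight and -9.5° now (mod 60), so about 89° of further turn. The torque zero points gave about 90.7°. Handing in.

```bash
python3 -c "
from rig import env
print(env.close_job())"
```

```text
the job is handed in; nothing more can be done
None
```

The gland is closed off and the job is handed in, with about 25 s of the 72 s used. `close_job()` gives no verdict, so the results below are my own measurements.

- **Finger-tight:** I ran the nut down clockwise with the fingers, turning the gripper 46°. The nut itself turned about 41°, going by the pictures. The torque rose from near zero and levelled at about 0.48 N m, which is the nut bearing on the seal, so I stopped and let go.
- **Spanner:** I put the large white steel spanner on the nut and turned it clockwise. Partway I eased off and found the nut had gone only about 85°, so I turned it a little more. The load at the end was about 0.75 N m, slightly above the 0.7 expected, but that figure is rough.
- **Quarter turn check:** the points where torque starts and stops give about 90.7°, and the nut's corner highlights in the pictures give about 89°. They disagree by about 2°, roughly the error I expect in each.
- **Forces on the box:** sideways force on the tool stayed below about 9 N, and I felt no knocks.
- **Laying back:** the spanner lies flat on the bench, about 3 mm from where it was. The gripper is open, about 20 cm above the bench and touching nothing. The other things look unmoved in the final pictures; in the top view the arm hid most of the green and blue spanners, which I checked in the scene view.

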